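Put the washed cups away in the cup box

ROBOT

A 7-joint arm with a two-finger parallel gripper is mounted at the origin on the work surface. World frame = base frame: x ahead of the robot, y to its left, z up, the work surface at z = 0. Lengths are in m, angles in rad, forces in N, time in s.
With the tool pointing down it reaches from about 0.35 to 0.9 m from the base axis. Payload 8.1 kg.
Tool frame: the origin (TCP) lies where the fingers leave the gripper's body, on its centre line; the fingertips stand 66 mm ahead of it and the grasp point (between the pads) lies 47 mm ahead of it; z points along the fingers, y is the line along which they close (so a half turn about z gives the same grasp; the last joint's range is limited). The gripper opens to 92 mm and grips with 3 to 60 N. Pads are 19 mm wide; open, the fingers measure 130 mm over their backs; the gripper's body (75 mm by 190 mm) begins 47 mm behind the grasp point.
Start: joints at [-1.431, 0.434, 0.025, 1.573, -0.012, 1.134, -0.075], TCP at [0.15, 0.607, 0.292] pointing down, gripper open.
Joint ranges: [-2.62, 2.62], [-0.44, 2.09], [-1.27, 1.32], [0.08, 2.57], [-1.32, 4.46], [0.12, 2], [-2.74, 2.74]. Speed limits (rad/s): [2.22, 2.22, 3.01, 3.01, 3.14, 3.14, 3.14].

INTERFACE

Orientations are given as a rotation vector (axis times angle).
In Python, from cell import robot, snapshot, camera_params gives the robot as it stands. The module is installed in compiled form; this text tells all that it offers.
- The arm moves only by the tool arm_command, never from a script. Its argument "series" is a list of rows, each an object with "rot": the turn, a rotation vector about the tool's x, y, z each as a share of 60 degrees, from -1 to 1, a list of three; "dp": the shift along the tool's x, y, z each as a share of 0.3 m, from -1 to 1, a list of three; "jaw": the opening, from -1 (shut) to 1 (fully open). A call has 1 to 10 rows; each row shifts and turns the commanded pose from where the row before left it, along the tool's axes as they then stand; what a row does not reach is not made up. A row lasts 1/12 s, in which the tool goes at most 41.7 mm and 7.16 degrees, less where a joint would pass 70% of its speed; a pose out of reach is approached as far as the arm can. A call with a number of a shift or a turn outside -1 to 1 is refused whole. A call with a gripper value outside its range is refused whole. The fingers move at their own pace and stop on an object; "force" is the grip in N (left out, the last holds). Time passes only in rows, so rows that do not move let the fingers close. It gives the time, the measured TCP pose, the force, the opening and the grip force at its end, in the units of the state.
- robot.get_state(): the state, without advancing time (a new reading comes with each control period).
- snapshot(name): name is "side" or "top" or "wrist"; returns (picture, depth): 480x640x3 uint8, red, green, blue; 480x640 float32, m along the optical axis (not along the pixel's ray), 0 where there is no reading.
- camera_params(name): a dict with "camera_matrix" (3x3 intrinsics, pixels), "R" (3x3) and "t" (3): a world point X has camera coordinates R X + t; the wrist camera has in their place "tool_from_camera" (4x4, takes a point from camera to tool coordinates, whose origin is the TCP and whose axes are the flange's). Camera axes: x right, y down, z forward; pixel columns grow to the right and rows downward; lengths in m; the calibration is good to about 2 mm. A picture is of the moment at which its call begins: read the wrist's pose just before it. camera_params takes no time and is no camera call.
- robot.job_done(): hands the job in; it is judged then, once.
The state is a dict: "time_s": time; "joint_pos": joint angles; "joint_velocities": joint speeds; "joint_efforts": joint torques, N m; "position": TCP position; "eef_rot": TCP orientation; "wrist_force": force on the tool from outside, world axes, zero at the start; "wrist_torque": the same for the moment, N m; "width": finger opening in m; "gripper_force": force on a finger pad.
Only numpy, scipy, OpenCV 4.12 (cv2) and the standard library are available. Lean on these libraries where they do the work, as an engineer would, in place of code of your own. Each camera call takes 0.05 s, during which the arm holds its last target. There are 200 camera calls.

TASK

Put all the washed cups from the draining tray away in the cup box, each standing mouth down on the box floor as it does on the tray, and gently: the porcelain is thin, so hold it lightly and set it down softly. First move the salt jar off the sliding panel onto the fixed shelf half of the box top and slide the panel open by pressing on it; when all the cups are in, slide the panel fully shut again. Leave the mug and the soap bottle where they are.

Things in the scene. Friction and masses are not known exactly. Their poses are not given: they have to be found in the camera images.
- box: cup box of grey laminate fixed on the worktop, 270 (x) x 480 (y) x 83 mm high, walls 10 mm. Origin: centre of its underside; z up, y along its length. Inner floor at z = 10 mm. The -y half of its top (y = -230 to 0) is a fixed shelf; the +y half (y = 0 to 230, x = -125 to 125) is the opening, covered by the wooden sliding panel
- shelf (a point): centre of the fixed shelf's top face (box frame 0, -115, 83 mm; the face is 250 x 230 mm, level with the rim), where the jar belongs
- floor: the cup box's inner floor; origin on its top face, under the middle of the part of the opening that is free when the panel is fully open (box frame 0, 137, 10 mm; free from y = 44 to 230, x = -125 to 125)
- lid (a joint): how far the sliding panel is open, in m: 0 shut (its +y edge at the +y wall) to 0.185 fully open (stop). It slides towards the box's -y, under the shelf. Smooth wooden board without handle, 248 x 244 x 6 mm, top face at z = 74 mm of the box, 9 mm below rim and shelf; underside clears the cups. About 2 N slides it, and it stays where left: press down with some 8 to 15 N and drag
- lid_press (a point): point on the panel's top face, on its centre line, 22 mm from its +y edge; moves with the panel (box frame y = 207 mm shut, 22 mm fully open). Fully open, a strip 44 mm wide at that edge stays in view beside the shelf, to press on for closing
- cup1: thin white porcelain tea cup without handle, a straight cylinder 64 mm in diameter, 50 mm tall, with dark bands, standing mouth down (0.16 kg). Origin: centre of the rim it stands on; z up. Fragile: chips if squeezed with over 80 N, both fingers added (20 to 25 N a finger is plenty), pressed on the box floor with over 60 N, or dropped from more than 20 mm. Two to four are there (else None)
- cup2: thin white porcelain tea cup without handle, a straight cylinder 64 mm in diameter, 50 mm tall, with dark bands, standing mouth down (0.16 kg). Origin: centre of the rim it stands on; z up. Fragile: chips if squeezed with over 80 N, both fingers added (20 to 25 N a finger is plenty), pressed on the box floor with over 60 N, or dropped from more than 20 mm. Two to four are there (else None)
- cup3: thin white porcelain tea cup without handle, a straight cylinder 64 mm in diameter, 50 mm tall, with dark bands, standing mouth down (0.16 kg). Origin: centre of the rim it stands on; z up. Fragile: chips if squeezed with over 80 N, both fingers added (20 to 25 N a finger is plenty), pressed on the box floor with over 60 N, or dropped from more than 20 mm. Two to four are there (else None)
- cup4: thin white porcelain tea cup without handle, a straight cylinder 64 mm in diameter, 50 mm tall, with dark bands, standing mouth down (0.16 kg). Origin: centre of the rim it stands on; z up. Fragile: chips if squeezed with over 80 N, both fingers added (20 to 25 N a finger is plenty), pressed on the box floor with over 60 N, or dropped from more than 20 mm. Two to four are there (else None)
- jar: low blue stoneware salt jar with a flush cork lid, 66 mm in diameter, 55 mm tall (0.35 kg); at first it stands on the sliding panel. Origin: centre of its underside; z up
- tray: flat stainless draining tray fixed on the worktop, 280 x 280 x 6 mm, on which the cups stand. Origin: centre of its underside; z up
- mug: grey mug, 84 mm in diameter, 85 mm tall, a bystander. Origin: centre of its underside
- soap: clear soap pump bottle, 60 mm in diameter, 183 mm tall, a bystander. Origin: centre of its underside
Mind the look-alikes: they are no part of the job. Leave any turquoise or yellow look-alike of the cup4 alone.

How it is judged:
On the way, in this order (a step that is already met when the one before it is completed fails the run):
1. the jar stands upright on the fixed shelf half, let go (x of jar in the frame of box between -0.115 and 0.115 m and y of jar in the frame of box between -0.225 and -0.015 m and z of jar in the frame of box between 0.076 and 0.091 m and angle between jar's own z axis and vertical below 0.15 rad and contact force between the fingers and jar below 0.5 N and linear speed of jar below 0.03 m/s), for 0.3 s.
2. the sliding panel is open by at least 80 mm (value of joint lid above 0.08 m), for 0.2 s.
3. all cups stand mouth down on the box floor, let go (x of cup1 in the frame of box between -0.105 and 0.105 m and y of cup1 in the frame of box between -0.21 and 0.21 m and z of cup1 in the frame of box between 0.004 and 0.018 m and angle between each of cup1, cup2, cup3, cup4's own z axis and vertical below 0.15 rad and x of cup2 in the frame of box between -0.105 and 0.105 m and y of cup2 in the frame of box between -0.21 and 0.21 m and z of cup2 in the frame of box between 0.004 and 0.018 m and x of cup3 in the frame of box between -0.105 and 0.105 m and y of cup3 in the frame of box between -0.21 and 0.21 m and z of cup3 in the frame of box between 0.004 and 0.018 m and x of cup4 in the frame of box between -0.105 and 0.105 m and y of cup4 in the frame of box between -0.21 and 0.21 m and z of cup4 in the frame of box between 0.004 and 0.018 m and contact force between the fingers and cup1 below 0.5 N and contact force between the fingers and cup2 below 0.5 N and contact force between the fingers and cup3 below 0.5 N and contact force between the fingers and cup4 below 0.5 N), for 0.3 s.
At the end, for the whole second after the job is handed in: Every cup stands mouth down (within 8 degrees) on the floor of the cup box, the sliding panel is shut to within 6 mm, the jar stands upright on the fixed shelf, all is let go and at rest (all of step 1 and all of step 3 and linear speed of each of cup1, cup2, cup3, cup4 below 0.03 m/s and value of joint lid below 0.006 m); the robot touches nothing.
It fails at once if a cup is squeezed with more than 80 N, both fingers added (contact force between the fingers and cup1 above 80 N or contact force between the fingers and cup2 above 80 N or contact force between the fingers and cup3 above 80 N or contact force between the fingers and cup4 above 80 N).
It fails at once if a cup is banged or pressed down on the box floor with more than 60 N (contact force between any of cup1, cup2, cup3, cup4 and floor above 60 N).
It fails at once if a cup is dropped (falls free from more than about 25 mm above the surface) ((contact force between cup1 and anything else below 0.5 N and height (world z) of cup1 above 0.025 m and linear speed of cup1 above 0.45 m/s) or (contact force between cup2 and anything else below 0.5 N and height (world z) of cup2 above 0.025 m and linear speed of cup2 above 0.45 m/s) or (contact force between cup3 and anything else below 0.5 N and height (world z) of cup3 above 0.025 m and linear speed of cup3 above 0.45 m/s) or (contact force between cup4 and anything else below 0.5 N and height (world z) of cup4 above 0.025 m and linear speed of cup4 above 0.45 m/s)).
It fails at once if the mug is moved by more than 30 mm (distance of mug from where it was at the start of the episode above 0.03 m).
It fails at once if the soap is moved by more than 30 mm (distance of soap from where it was at the start of the episode above 0.03 m).
Of cup1, cup2, cup3, cup4 only 2 to 4 are there at a start; the rules pass over those that are not, and their reading is None.
At some moment in a run one of cup1, cup2, cup3, cup4, jar may be knocked a few centimetres aside while the robot is not near it.
It also fails if it takes over 210 s, if anything falls off the work surface, if the arm or the gripper's body presses on something with over 40 N, if the wrist force passes 120 N, or if a joint passes its speed limit or range.

## Working session

There is one attempt and no reset: what is moved stays moved. The work goes in short steps, Python scripts to look and compute and a tool call to move; the robot and the scene stay as the last step left them, time stands still between calls to the robot, and variables do not carry over. Pictures are saved under pics/ and viewed, at most 14 in all, crops included, and the job is handed in when it is done.

Besides the shell and the picture viewer there is one more tool, called as name(argument=value, ...) on one line, values as JSON. arm_command: Moves the arm, as the interface text tells. Its arguments: {"type":"object","properties":{"series":{"type":"array"},"force":{"type":"number"}},"required":["series"]}

```bash
mkdir -p pics; python3 - <<'E'
from cell import robot, snapshot, camera_params
import cv2, numpy as np
s=robot.get_state()
for k in s: print(k, np.round(s[k],3))
for n in ["top","side"]:
    im,d=snapshot(n); cv2.imwrite(f"pics/{n}0.png",im[:,:,::-1]); np.save(f"{n}0.npy",d)
    p=camera_params(n); print(n,{k:np.round(v,3).tolist() for k,v in p.items()})
print(np.round(camera_params("wrist")["tool_from_camera"],3))
E
```

```text
time_s 0.0
joint_pos [-1.431  0.435  0.025  1.574 -0.012  1.134 -0.075]
joint_velocities [-0.001 -0.002  0.001  0.001 -0.001 -0.001 -0.   ]
joint_efforts [-0.0000e+00 -6.6786e+01  9.8500e-01 -3.1445e+01 -6.1000e-02  4.3000e-02
  0.0000e+00]
position [0.15  0.606 0.291]
eef_rot [-3.810e-01 -3.118e+00  2.000e-03]
wrist_force [ 0.386  0.268 -0.328]
wrist_torque [-0.015  0.007  0.006]
gripper_force 0.0
width 0.092
top {'camera_matrix': [[615.155, 0.0, 319.842], [0.0, 615.155, 238.758], [0.0, 0.0, 1.0]], 'R': [[0.032, -0.999, 0.001], [-0.973, -0.032, -0.227], [0.227, 0.006, -0.974]], 't': [0.085, 0.512, 1.223]}
side {'camera_matrix': [[620.12, 0.0, 322.403], [0.0, 620.12, 239.395], [0.0, 0.0, 1.0]], 'R': [[0.927, -0.374, -0.005], [-0.186, -0.449, -0.874], [0.325, 0.811, -0.486]], 't': [-0.429, 0.21, 1.219]}
[[ 0.    -0.958 -0.287  0.077]
 [ 1.     0.    -0.     0.001]
 [ 0.    -0.287  0.958 -0.091]
 [ 0.     0.     0.     1.   ]]
```

View pics/top0.png

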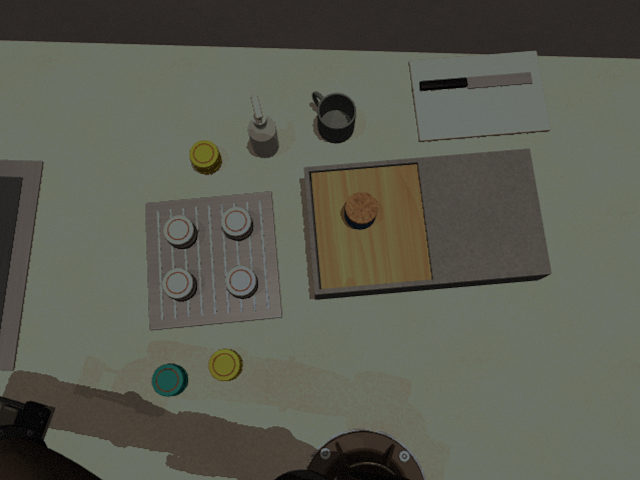

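View pics/side0.png

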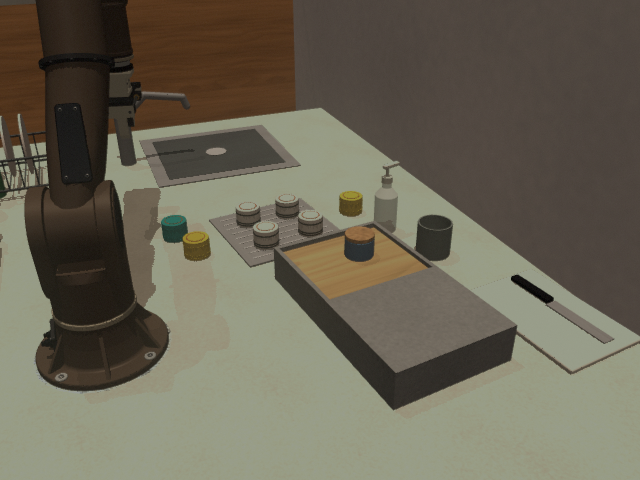

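The top view shows white banded cups on the tray at (181,231), (237,222), (180,284) and (241,281). The jar's cork is at (361,208), and the panel lies to the left of the grey shelf. Look-alikes, to be left alone: yellow at (205,155) and (225,364), turquoise at (169,379). Next I'll measure, with one close crop to check the choice.

```bash
cat > h.py <<'E'
from cell import robot, snapshot, camera_params
import cv2, numpy as np
from scipy.spatial.transform import Rotation as Ro
def cloud(n,pre=None):
    s=robot.get_state(); im,d=snapshot(n); p=camera_params(n); K=np.array(p["camera_matrix"])
    v,u=np.mgrid[:480,:640]
    c=np.stack([(u-K[0,2])/K[0,0]*d,(v-K[1,2])/K[1,1]*d,d],-1)
    if n=="wrist":
        T=np.array(p["tool_from_camera"]); R=Ro.from_rotvec(s["eef_rot"]).as_matrix()
        w=(c@T[:3,:3].T+T[:3,3])@R.T+s["position"]
    else: w=(c-np.array(p["t"]))@np.array(p["R"])
    w[d<=0]=np.nan
    return im,w
def blobs(w,lo,hi,amin=150,mask=None):
    with np.errstate(invalid="ignore"): m=((w[...,2]>lo)&(w[...,2]<hi))
    if mask is not None: m&=mask
    m=cv2.morphologyEx(m.astype(np.uint8),cv2.MORPH_OPEN,np.ones((3,3)))
    n,l,st,ce=cv2.connectedComponentsWithStats(m)
    out=[]
    for i in range(1,n):
        if st[i,4]>=amin:
            P=w[l==i]; (c,r)=cv2.minEnclosingCircle(P[:,:2].astype(np.float32))
            out.append((ce[i].round().tolist(),int(st[i,4]),np.round(c,4).tolist(),round(r,4),round(float(np.median(P[:,2])),4),l==i))
    return out
E
python3 - <<'E'
from h import *
im,w=cloud("top")
cv2.imwrite("pics/crop.png",cv2.resize(im[130:400,130:400,::-1],(600,600),interpolation=cv2.INTER_CUBIC))
print("cup tops / lookalikes")
for b in blobs(w,.046,.066): print(b[:5], im[b[5]].mean(0).round())
print("jar")
for b in blobs(w,.11,.145): print(b[:5])
print("rim")
for b in blobs(w,.076,.092,1500):
    P=w[b[5]][:,:2].astype(np.float32); r=cv2.minAreaRect(P); print(b[:5],r,cv2.boxPoints(r).round(4).tolist())
print("panel")
for b in blobs(w,.066,.0785,1500):
    r=cv2.minAreaRect(w[b[5]][:,:2].astype(np.float32)); print(b[:5],r)
print("tall")
for b in blobs(w,.08,.2,80): print(b[:5])
E
```

```text
cup tops / lookalikes
([203.0, 152.0], 478, [0.6932, 0.3601], 0.0318, 0.05) [104.  99.  35.]
([236.0, 221.0], 703, [0.5431, 0.2801], 0.0322, 0.0557) [103. 104.  99.]
([178.0, 230.0], 717, [0.5213, 0.4], 0.0329, 0.0552) [103. 103.  97.]
([240.0, 280.0], 753, [0.4173, 0.2625], 0.0326, 0.0554) [103. 104. 101.]
([177.0, 283.0], 745, [0.4077, 0.3916], 0.0325, 0.0551) [103. 104.  99.]
([223.0, 364.0], 611, [0.2469, 0.286], 0.0318, 0.0497) [103.  99.  37.]
([166.0, 378.0], 533, [0.214, 0.3976], 0.031, 0.0497) [34. 73. 64.]
jar
([261.0, 128.0], 178, [0.7324, 0.2314], 0.0205, 0.1176)
([361.0, 208.0], 872, [0.5593, 0.0211], 0.0337, 0.1285)
rim
([472.0, 219.0], 15988, [0.5523, -0.1134], 0.2734, 0.083) ((0.5522711873054504, -0.1133059561252594), (0.27183276414871216, 0.4813115894794464), 6.84479284286499) [[0.3885999917984009, 0.10939999669790268], [0.44600000977516174, -0.3684000074863434], [0.7159000039100647, -0.335999995470047], [0.6585000157356262, 0.14180000126361847]]
panel
([370.0, 227.0], 11284, [0.5395, -0.0008], 0.1674, 0.0737) ((0.540244460105896, -0.0012388825416564941), (0.2511473000049591, 0.22625906765460968), 6.863115310668945)
tall
([260.0, 125.0], 832, [0.7371, 0.2334], 0.0342, 0.1146)
([483.0, 215.0], 11434, [0.5659, -0.2298], 0.1775, 0.0834)
([360.0, 210.0], 990, [0.5593, 0.0211], 0.0337, 0.128)
([373.0, 468.0], 448, [0.0684, -0.011], 0.0543, 0.152)
```

View pics/crop.png

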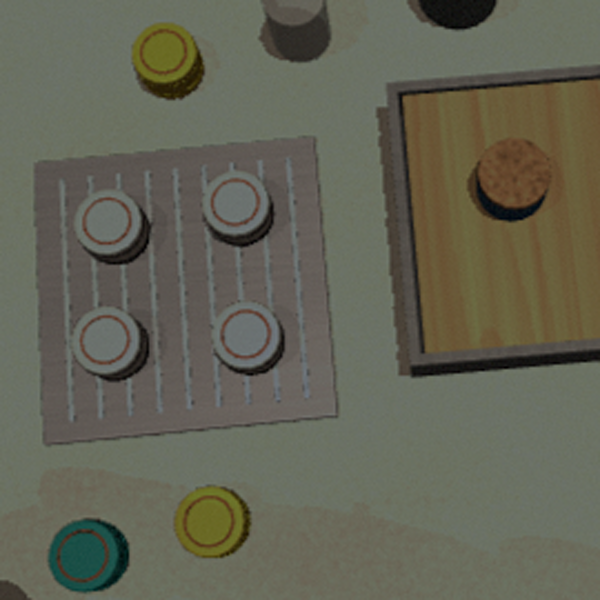

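The crop shows four white cups with red rings and dark bands at crop pixels (110,222), (238,203), (108,340) and (247,335), and the cork-topped jar at (513,175). The look-alikes are clearly yellow and turquoise. The box is centred at (0.552, -0.113) with a yaw of 6.85°, so I'll first turn the tool 69° to line its axes up with the box.

arm_command(series=[{"rot": [0, 0, 0.115], "dp": [0, 0, 0], "jaw": 1}, {"rot": [0, 0, 0.115], "dp": [0, 0, 0], "jaw": 1}, {"rot": [0, 0, 0.115], "dp": [0, 0, 0], "jaw": 1}, {"rot": [0, 0, 0.115], "dp": [0, 0, 0], "jaw": 1}, {"rot": [0, 0, 0.115], "dp": [0, 0, 0], "jaw": 1}, {"rot": [0, 0, 0.115], "dp": [0, 0, 0], "jaw": 1}, {"rot": [0, 0, 0.115], "dp": [0, 0, 0], "jaw": 1}, {"rot": [0, 0, 0.115], "dp": [0, 0, 0], "jaw": 1}, {"rot": [0, 0, 0.115], "dp": [0, 0, 0], "jaw": 1}, {"rot": [0, 0, 0.115], "dp": [0, 0, 0], "jaw": 1}], force=20)

```text
time_s: 0.98
position: [0.1502, 0.6065, 0.2919]
eef_rot: [2.087, 2.348, -0.001]
wrist_force: [0.1, 0.0, 0.5]
width: 0.0919
gripper_force: 0.0
```

```bash
cat >> h.py <<'E'
C=np.array([.5523,-.1133]); A=np.radians(6.85); BX=np.array([np.cos(A),np.sin(A)]); BY=np.array([-BX[1],BX[0]])
def box(p): d=np.asarray(p)[:2]-C; return np.round([d@BX,d@BY],4)
def st():
    s=robot.get_state(); R=Ro.from_rotvec(s["eef_rot"]).as_matrix()
    print("t",round(s["time_s"],2),"boxTCP",box(s["position"]),"z",round(s["position"][2],4),"xaxis deg rel boxy",round(np.degrees(np.arctan2(R[1,0],R[0,0]))-96.85,2),"zax",np.round(R[:,2],3),"j",np.round(s["joint_pos"],2),"F",np.round(s["wrist_force"],1),"w",round(s["width"],4),"gf",round(s["gripper_force"],1))
    return s,R
def to(bx,by,z):
    s,R=st(); W=np.r_[C+bx*BX+by*BY,z]; print("shares to",(bx,by,z),np.round(R.T@(W-s["position"])/.3,3))
E
python3 -c "
from h import *
for c in [(.5431,.2801),(.5213,.4),(.4173,.2625),(.4077,.3916),(.5593,.0211)]: print(c,box(c))
to(.023,.1326,.25)"
```

```text
(0.5431, 0.2801) [0.0378 0.3917]
(0.5213, 0.4) [0.0304 0.5133]
(0.4173, 0.2625) [-0.0892  0.3892]
(0.4077, 0.3916) [-0.0833  0.5185]
(0.5593, 0.0211) [0.023  0.1326]
t 0.98 boxTCP [-0.3134  0.7626] z 0.2919 xaxis deg rel boxy -0.1 zax [-0.    -0.001 -1.   ] j [-1.62  0.44  0.3   1.59 -0.14  1.13 -1.17] F [0.1 0.  0.5] w 0.0919 gf 0.0
shares to (0.023, 0.1326, 0.25) [-2.098  1.125  0.141]
```

arm_command(series=[{"rot": [0, 0, 0], "dp": [-0.117, 0.0625, 0], "jaw": 1}, {"rot": [0, 0, 0], "dp": [-0.117, 0.0625, 0], "jaw": 1}, {"rot": [0, 0, 0], "dp": [-0.117, 0.0625, 0], "jaw": 1}, {"rot": [0, 0, 0], "dp": [-0.117, 0.0625, 0], "jaw": 1}, {"rot": [0, 0, 0], "dp": [-0.117, 0.0625, 0], "jaw": 1}, {"rot": [0, 0, 0], "dp": [-0.117, 0.0625, 0], "jaw": 1}, {"rot": [0, 0, 0], "dp": [-0.117, 0.0625, 0], "jaw": 1}, {"rot": [0, 0, 0], "dp": [-0.117, 0.0625, 0], "jaw": 1}, {"rot": [0, 0, 0], "dp": [-0.117, 0.0625, 0], "jaw": 1}])

```text
time_s: 1.73
position: [0.3573, 0.3122, 0.2923]
eef_rot: [-2.08, -2.354, -0.0]
wrist_force: [0.3, 1.0, -0.2]
width: 0.0918
gripper_force: 0.0
```

arm_command(series=[{"rot": [0, 0, 0], "dp": [-0.117, 0.0625, 0], "jaw": 1}, {"rot": [0, 0, 0], "dp": [-0.117, 0.0625, 0], "jaw": 1}, {"rot": [0, 0, 0], "dp": [-0.117, 0.0625, 0], "jaw": 1}, {"rot": [0, 0, 0], "dp": [-0.117, 0.0625, 0], "jaw": 1}, {"rot": [0, 0, 0], "dp": [-0.117, 0.0625, 0], "jaw": 1}, {"rot": [0, 0, 0], "dp": [-0.117, 0.0625, 0], "jaw": 1}, {"rot": [0, 0, 0], "dp": [-0.117, 0.0625, 0], "jaw": 1}, {"rot": [0, 0, 0], "dp": [-0.117, 0.0625, 0], "jaw": 1}, {"rot": [0, 0, 0], "dp": [-0.117, 0.0625, 0], "jaw": 1}, {"rot": [0, 0, 0], "dp": [0, 0, 0], "jaw": 1}])

```text
time_s: 2.57
position: [0.566, 0.0128, 0.2926]
eef_rot: [2.087, 2.341, -0.002]
wrist_force: [-0.6, -0.2, 0.5]
width: 0.0918
gripper_force: 0.0
```

```bash
python3 -c "
from h import *
im,w=cloud('wrist'); cv2.imwrite('pics/w1.png',im[:,:,::-1])
for b in blobs(w,.11,.145): print(b[:5],box(b[2]))
to(.023,.1326,.151)"
```

```text
([314.0, 220.0], 6310, [0.5588, 0.0227], 0.0329, 0.128) [0.0227 0.1343]
t 2.62 boxTCP [0.0276 0.1273] z 0.2922 xaxis deg rel boxy -0.19 zax [ 0.001 -0.003 -1.   ] j [-0.57  0.37  0.61  1.76 -0.23  1.09  0.23] F [ 0.6  0.5 -1.1] w 0.0918 gf 0.0
shares to (0.023, 0.1326, 0.151) [ 0.019 -0.016  0.47 ]
```

View pics/w1.png

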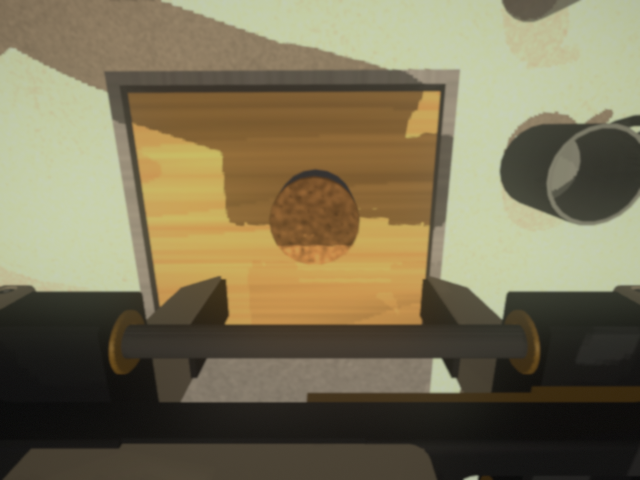

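The wrist view shows the jar's cork at (314,220) on the panel, within 2 mm of the top-view estimate. I'll lower, grip and lift.

arm_command(series=[{"rot": [0, 0, 0], "dp": [0.022, -0.016, 0.07], "jaw": 1}, {"rot": [0, 0, 0], "dp": [0, 0, 0.1], "jaw": 1}, {"rot": [0, 0, 0], "dp": [0, 0, 0.1], "jaw": 1}, {"rot": [0, 0, 0], "dp": [0, 0, 0.1], "jaw": 1}, {"rot": [0, 0, 0], "dp": [0, 0, 0.1], "jaw": 1}, {"rot": [0, 0, 0], "dp": [0, 0, 0], "jaw": 1}, {"rot": [0, 0, 0], "dp": [0, 0, 0], "jaw": -1}, {"rot": [0, 0, 0], "dp": [0, 0, 0], "jaw": -1}, {"rot": [0, 0, 0], "dp": [0, 0, 0], "jaw": -1}, {"rot": [0, 0, 0], "dp": [0, 0, 0], "jaw": -1}], force=25)

```text
time_s: 3.45
position: [0.5585, 0.0275, 0.153]
eef_rot: [2.079, 2.353, 0.004]
wrist_force: [0.4, -0.6, 0.6]
width: 0.0696
gripper_force: 0.0
```

arm_command(series=[{"rot": [0, 0, 0], "dp": [0, 0, 0], "jaw": -1}, {"rot": [0, 0, 0], "dp": [0, 0, 0], "jaw": -1}])

```text
time_s: 3.62
position: [0.5581, 0.0275, 0.1527]
eef_rot: [2.079, 2.354, 0.003]
wrist_force: [-1.3, -0.1, 8.1]
width: 0.0657
gripper_force: 25.0
```

```bash
python3 -c "
from h import *
to(0,-.15,.20)"
```

```text
t 3.62 boxTCP [0.0226 0.1391] z 0.1527 xaxis deg rel boxy 0.24 zax [ 0.002  0.001 -1.   ] j [-0.51  0.52  0.52  1.92 -0.36  0.79  0.33] F [-1.3 -0.1  8.1] w 0.0657 gf 25.0
shares to (0, -0.15, 0.2) [-0.963 -0.079 -0.158]
```

arm_command(series=[{"rot": [0, 0, 0], "dp": [0, 0, -0.06], "jaw": -1}, {"rot": [0, 0, 0], "dp": [0, 0, -0.1], "jaw": -1}, {"rot": [0, 0, 0], "dp": [-0.12, -0.01, 0], "jaw": -1}, {"rot": [0, 0, 0], "dp": [-0.12, -0.01, 0], "jaw": -1}, {"rot": [0, 0, 0], "dp": [-0.12, -0.01, 0], "jaw": -1}, {"rot": [0, 0, 0], "dp": [-0.12, -0.01, 0], "jaw": -1}, {"rot": [0, 0, 0], "dp": [-0.12, -0.01, 0], "jaw": -1}, {"rot": [0, 0, 0], "dp": [-0.12, -0.01, 0], "jaw": -1}, {"rot": [0, 0, 0], "dp": [-0.12, -0.01, 0], "jaw": -1}, {"rot": [0, 0, 0], "dp": [-0.12, -0.01, 0], "jaw": -1}])

```text
time_s: 4.45
position: [0.5689, -0.263, 0.1995]
eef_rot: [-2.08, -2.354, -0.001]
wrist_force: [0.9, 0.3, -4.2]
width: 0.0656
gripper_force: 25.0
```

arm_command(series=[{"rot": [0, 0, 0], "dp": [0, 0, 0], "jaw": -1}, {"rot": [0, 0, 0], "dp": [0, 0, 0.05], "jaw": -1}, {"rot": [0, 0, 0], "dp": [0, 0, 0.04], "jaw": -1}, {"rot": [0, 0, 0], "dp": [0, 0, 0], "jaw": -1}, {"rot": [0, 0, 0], "dp": [0, 0, 0], "jaw": -1}])

```text
time_s: 4.87
position: [0.5688, -0.2603, 0.1714]
eef_rot: [-2.077, -2.354, 0.001]
wrist_force: [0.7, -0.8, -3.1]
width: 0.0657
gripper_force: 25.0
```

```bash
python3 -c "
from h import *
to(0,-.15,.162)"
```

```text
t 4.87 boxTCP [-0.0012 -0.1479] z 0.1714 xaxis deg rel boxy 0.29 zax [-0.002  0.001 -1.   ] j [-0.01  0.6   0.53  1.74 -0.37  0.91  0.8 ] F [ 0.7 -0.8 -3.1] w 0.0657 gf 25.0
shares to (0, -0.15, 0.162) [-0.007  0.004  0.031]
```

arm_command(series=[{"rot": [0, 0, 0], "dp": [0, 0, 0.016], "jaw": -1}, {"rot": [0, 0, 0], "dp": [0, 0, 0.016], "jaw": -1}, {"rot": [0, 0, 0], "dp": [0, 0, 0], "jaw": -1}, {"rot": [0, 0, 0], "dp": [0, 0, 0], "jaw": 1}, {"rot": [0, 0, 0], "dp": [0, 0, 0], "jaw": 1}, {"rot": [0, 0, 0], "dp": [0, 0, 0], "jaw": 1}, {"rot": [0, 0, 0], "dp": [0, 0, 0], "jaw": 1}, {"rot": [0, 0, 0], "dp": [0, 0, 0], "jaw": 1}, {"rot": [0, 0, 0], "dp": [0, 0, -0.1], "jaw": 1}, {"rot": [0, 0, 0], "dp": [0, 0, -0.12], "jaw": 1}])

```text
time_s: 5.7
position: [0.5679, -0.2606, 0.2271]
eef_rot: [-2.077, -2.351, 0.003]
wrist_force: [0.9, -0.2, 0.4]
width: 0.0913
gripper_force: 0.0
```

arm_command(series=[{"rot": [0, 0, 0], "dp": [0, 0, -0.05], "jaw": 1}, {"rot": [0, 0, 0], "dp": [0.12, 0, 0], "jaw": -1}, {"rot": [0, 0, 0], "dp": [0.12, 0, 0], "jaw": -1}, {"rot": [0, 0, 0], "dp": [0.12, 0, 0], "jaw": -1}, {"rot": [0, 0, 0], "dp": [0.12, 0, 0], "jaw": -1}, {"rot": [0, 0, 0], "dp": [0.12, 0, 0], "jaw": -1}, {"rot": [0, 0, 0], "dp": [0.12, 0, 0], "jaw": -1}, {"rot": [0, 0, 0], "dp": [0.12, 0, 0], "jaw": -1}, {"rot": [0, 0, 0], "dp": [0.12, 0, 0], "jaw": -1}, {"rot": [0, 0, 0], "dp": [0.12, 0, 0], "jaw": -1}])

```text
time_s: 6.53
position: [0.5289, 0.0617, 0.244]
eef_rot: [2.08, 2.354, 0.001]
wrist_force: [0.6, 0.9, 0.5]
width: 0.0365
gripper_force: 0.0
```

arm_command(series=[{"rot": [0, 0, 0], "dp": [0.08, 0, 0], "jaw": -1}, {"rot": [0, 0, 0], "dp": [0, 0, 0], "jaw": -1}, {"rot": [0, 0, 0], "dp": [0, 0, 0], "jaw": -1}, {"rot": [0, 0, 0], "dp": [0, 0, 0], "jaw": -1}, {"rot": [0, 0, 0], "dp": [0, 0, 0], "jaw": -1}])

```text
time_s: 6.95
position: [0.5266, 0.0823, 0.2438]
eef_rot: [2.082, 2.352, -0.0]
wrist_force: [1.0, 0.2, -0.9]
width: 0.0034
gripper_force: 0.0
```

```bash
python3 -c "
from h import *
im,w=cloud('top'); cv2.imwrite('pics/t2.png',im[:,:,::-1])
for b in blobs(w,.11,.145): print(b[:5],box(b[2]))
for b in blobs(w,.046,.066): print(b[:5],box(b[2]))
to(0,.2,.14)"
```

```text
([262.0, 128.0], 191, [0.7338, 0.2311], 0.0217, 0.1169) [0.2213 0.3203]
([505.0, 206.0], 977, [0.5717, -0.2661], 0.0346, 0.1376) [ 0.001 -0.154]
([203.0, 153.0], 541, [0.6923, 0.3603], 0.032, 0.0499) [0.1955 0.4535]
([235.0, 221.0], 710, [0.5433, 0.2801], 0.0326, 0.0552) [0.038  0.3917]
([178.0, 230.0], 720, [0.5202, 0.4009], 0.0334, 0.0553) [0.0295 0.5144]
([240.0, 280.0], 745, [0.4174, 0.263], 0.0329, 0.0553) [-0.0891  0.3897]
([177.0, 283.0], 751, [0.4079, 0.3919], 0.0323, 0.0552) [-0.0831  0.5188]
([223.0, 363.0], 591, [0.2473, 0.2857], 0.0317, 0.0497) [-0.2552  0.4325]
([167.0, 381.0], 468, [0.2126, 0.3958], 0.0313, 0.0494) [-0.2766  0.546 ]
t 7.0 boxTCP [-0.0022  0.1972] z 0.2438 xaxis deg rel boxy 0.09 zax [ 0. -0. -1.] j [-0.68  0.36  0.56  1.89 -0.23  0.95  0.11] F [0.5 0.7 0. ] w 0.0014 gf 0.0
shares to (0, 0.2, 0.14) [0.009 0.007 0.346]
```

View pics/t2.png

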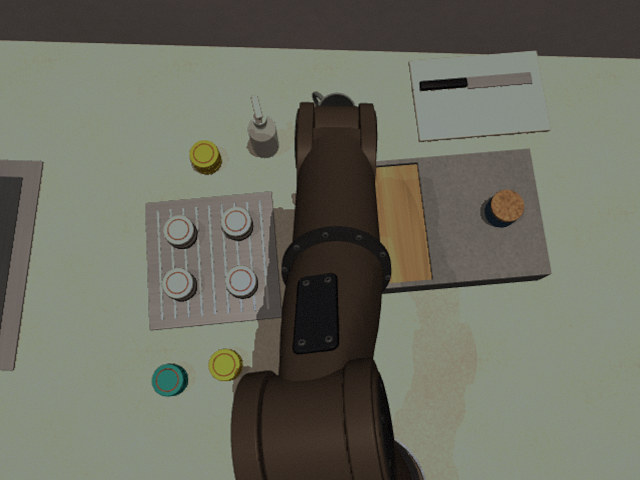

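The jar stands on the shelf, its cork at (505,206), box frame (0.001, -0.154). Next I'll press on the panel with shut fingers.

arm_command(series=[{"rot": [0, 0, 0], "dp": [0.0, 0.007, 0.1], "jaw": -1}, {"rot": [0, 0, 0], "dp": [0, 0, 0.1], "jaw": -1}, {"rot": [0, 0, 0], "dp": [0, 0, 0.1], "jaw": -1}, {"rot": [0, 0, 0], "dp": [0, 0, 0.03], "jaw": -1}, {"rot": [0, 0, 0], "dp": [0, 0, 0.007], "jaw": -1}, {"rot": [0, 0, 0], "dp": [0, 0, 0.007], "jaw": -1}, {"rot": [0, 0, 0], "dp": [0, 0, 0], "jaw": -1}, {"rot": [0, 0, 0], "dp": [0, 0, 0], "jaw": -1}])

```text
time_s: 7.67
position: [0.5294, 0.0841, 0.1418]
eef_rot: [2.079, 2.353, 0.003]
wrist_force: [-0.2, 0.9, 1.1]
width: 0.0006
gripper_force: 0.0
```

arm_command(series=[{"rot": [0, 0, 0], "dp": [0, 0, 0.007], "jaw": -1}, {"rot": [0, 0, 0], "dp": [0, 0, 0.003], "jaw": -1}, {"rot": [0, 0, 0], "dp": [0, 0, 0], "jaw": -1}, {"rot": [0, 0, 0], "dp": [0, 0, 0], "jaw": -1}])

```text
time_s: 8.0
position: [0.5295, 0.0842, 0.1397]
eef_rot: [2.079, 2.354, 0.005]
wrist_force: [-4.3, -1.5, 19.6]
width: 0.0004
gripper_force: 9.8
```

arm_command(series=[{"rot": [0, 0, 0], "dp": [0, 0, -0.0015], "jaw": -1}, {"rot": [0, 0, 0], "dp": [-0.02, 0, 0], "jaw": -1}, {"rot": [0, 0, 0], "dp": [-0.04, 0, 0], "jaw": -1}, {"rot": [0, 0, 0], "dp": [-0.04, 0, 0], "jaw": -1}, {"rot": [0, 0, 0], "dp": [-0.04, 0, 0], "jaw": -1}])

```text
time_s: 8.42
position: [0.5345, 0.0427, 0.1397]
eef_rot: [2.078, 2.355, 0.005]
wrist_force: [-4.3, 1.5, 14.8]
width: 0.0006
gripper_force: 7.3
```

```bash
python3 -c "
from h import *
to(0,.02,.14)"
```

```text
t 8.42 boxTCP [0.0009 0.1571] z 0.1397 xaxis deg rel boxy 0.29 zax [ 0.002  0.002 -1.   ] j [-0.52  0.5   0.48  1.99 -0.34  0.73  0.29] F [-4.3  1.5 14.8] w 0.0006 gf 7.3
shares to (0, 0.02, 0.14) [-0.457 -0.005 -0.002]
```

arm_command(series=[{"rot": [0, 0, 0], "dp": [-0.06, 0, 0], "jaw": -1}, {"rot": [0, 0, 0], "dp": [-0.06, 0, 0], "jaw": -1}, {"rot": [0, 0, 0], "dp": [-0.06, 0, 0], "jaw": -1}, {"rot": [0, 0, 0], "dp": [-0.06, 0, 0], "jaw": -1}, {"rot": [0, 0, 0], "dp": [-0.06, 0, 0], "jaw": -1}])

```text
time_s: 8.83
position: [0.5453, -0.0473, 0.1397]
eef_rot: [2.079, 2.354, 0.004]
wrist_force: [-3.7, 1.7, 15.4]
width: 0.0004
gripper_force: 7.6
```

```bash
python3 -c "
from h import *
to(0,.02,.14)"
```

```text
t 8.83 boxTCP [0.0009 0.0663] z 0.1397 xaxis deg rel boxy 0.26 zax [ 0.002  0.001 -1.   ] j [-0.35  0.52  0.47  1.96 -0.34  0.74  0.45] F [-3.7  1.7 15.4] w 0.0004 gf 7.6
shares to (0, 0.02, 0.14) [-0.154 -0.004 -0.001]
```

Finish the drag, lift, then head for the first cup at (0.038, 0.392) and look.

arm_command(series=[{"rot": [0, 0, 0], "dp": [-0.05, 0, 0], "jaw": -1}, {"rot": [0, 0, 0], "dp": [-0.05, 0, 0], "jaw": -1}, {"rot": [0, 0, 0], "dp": [-0.045, 0, 0], "jaw": -1}, {"rot": [0, 0, 0], "dp": [0, 0, 0], "jaw": -1}, {"rot": [0, 0, 0], "dp": [0, 0, -0.05], "jaw": -1}, {"rot": [0, 0, 0], "dp": [0, 0, -0.12], "jaw": 1}, {"rot": [0, 0, 0], "dp": [0, 0, -0.12], "jaw": 1}, {"rot": [0, 0, 0], "dp": [0.12, 0.01, 0], "jaw": 1}, {"rot": [0, 0, 0], "dp": [0.12, 0.01, 0], "jaw": 1}, {"rot": [0, 0, 0], "dp": [0.12, 0.01, 0], "jaw": 1}])

```text
time_s: 9.67
position: [0.5461, 0.0191, 0.2265]
eef_rot: [2.081, 2.351, 0.004]
wrist_force: [-0.1, 1.3, -0.8]
width: 0.0289
gripper_force: 0.0
```

arm_command(series=[{"rot": [0, 0, 0], "dp": [0.12, 0.01, 0], "jaw": 1}, {"rot": [0, 0, 0], "dp": [0.12, 0.01, 0], "jaw": 1}, {"rot": [0, 0, 0], "dp": [0.12, 0.01, 0], "jaw": 1}, {"rot": [0, 0, 0], "dp": [0.12, 0.01, 0], "jaw": 1}, {"rot": [0, 0, 0], "dp": [0.12, 0.01, 0], "jaw": 1}, {"rot": [0, 0, 0], "dp": [0.12, 0.01, 0], "jaw": 1}, {"rot": [0, 0, 0], "dp": [0.12, 0.01, 0], "jaw": 1}, {"rot": [0, 0, 0], "dp": [0, 0.02, 0], "jaw": 1}, {"rot": [0, 0, 0], "dp": [0, 0, 0], "jaw": 1}, {"rot": [0, 0, 0], "dp": [0, 0, 0], "jaw": 1}])

```text
time_s: 10.5
position: [0.5416, 0.2713, 0.2252]
eef_rot: [2.079, 2.354, 0.0]
wrist_force: [0.7, -0.3, 0.2]
width: 0.0909
gripper_force: 0.0
```

```bash
cat >> h.py <<'E'
def look():
    _,w=cloud("wrist")
    for b in blobs(w,.048,.064,400): print("cup?",b[:2],box(b[2]),b[3:5])
E
python3 -c "
from h import *
im,w=cloud('top'); cv2.imwrite('pics/t3.png',im[:,:,::-1])
for b in blobs(w,.066,.0785,300): print('panel',box(w[b[5]].mean(0)),np.round([np.percentile((w[b[5]][:,:2]-C)@BY,q) for q in (2,98)],3))
for b in blobs(w,.11,.145): print(b[:5],box(b[2]))
look()
to(.038,.3917,.091)"
```

```text
panel [-0.0014  0.0241] [0.001 0.047]
([262.0, 127.0], 174, [0.7345, 0.2319], 0.0208, 0.1181) [0.2221 0.321 ]
([505.0, 206.0], 983, [0.571, -0.2667], 0.0347, 0.1376) [ 0.0003 -0.1545]
cup? ([141.0, 36.0], 6992) [-0.0836  0.5208] (0.0322, 0.0551)
cup? ([313.0, 42.0], 7531) [0.0288 0.5148] (0.0321, 0.0553)
cup? ([550.0, 134.0], 5923) [0.1958 0.4552] (0.0315, 0.0497)
cup? ([325.0, 219.0], 5544) [0.0366 0.3936] (0.0319, 0.0554)
cup? ([155.0, 222.0], 5670) [-0.0899  0.3912] (0.0322, 0.0551)
cup? ([547.0, 280.0], 539) [0.2138 0.3429] (0.0211, 0.0556)
cup? ([282.0, 393.0], 2147) [0.0252 0.2416] (0.108, 0.0538)
t 10.6 boxTCP [0.0351 0.3819] z 0.2253 xaxis deg rel boxy 0.11 zax [ 0. -0. -1.] j [-0.88  0.49  0.48  1.73 -0.26  0.98 -0.18] F [ 0.6 -0.1 -0.3] w 0.0913 gf 0.0
shares to (0.038, 0.3917, 0.091) [0.033 0.01  0.447]
```

View pics/t3.png

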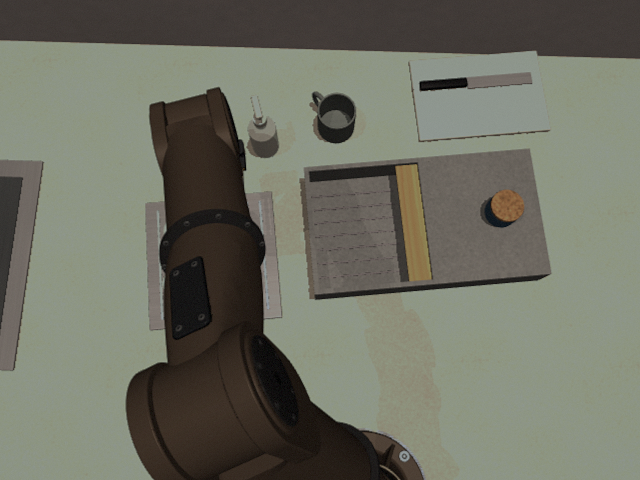

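The panel is open: its strip shows at x≈413 (y up to 47 mm), and the opening is empty. The jar is still at (505,206). Now cup 1.

arm_command(series=[{"rot": [0, 0, 0], "dp": [0.035, 0.007, 0.06], "jaw": 1}, {"rot": [0, 0, 0], "dp": [0, 0, 0.1], "jaw": 1}, {"rot": [0, 0, 0], "dp": [0, 0, 0.1], "jaw": 1}, {"rot": [0, 0, 0], "dp": [0, 0, 0.1], "jaw": 1}, {"rot": [0, 0, 0], "dp": [0, 0, 0.085], "jaw": 1}, {"rot": [0, 0, 0], "dp": [0, 0, 0], "jaw": 1}, {"rot": [0, 0, 0], "dp": [0, 0, 0], "jaw": -1}, {"rot": [0, 0, 0], "dp": [0, 0, 0], "jaw": -1}, {"rot": [0, 0, 0], "dp": [0, 0, 0], "jaw": -1}, {"rot": [0, 0, 0], "dp": [0, 0, 0], "jaw": -1}], force=20)

```text
time_s: 11.43
position: [0.5432, 0.2826, 0.0933]
eef_rot: [2.08, 2.354, 0.005]
wrist_force: [-0.2, -0.2, -0.9]
width: 0.0695
gripper_force: 0.0
```

arm_command(series=[{"rot": [0, 0, 0], "dp": [0, 0, 0], "jaw": -1}, {"rot": [0, 0, 0], "dp": [0, 0, 0], "jaw": -1}])

```text
time_s: 11.6
position: [0.5425, 0.2826, 0.0928]
eef_rot: [-2.08, -2.354, -0.003]
wrist_force: [-1.8, -0.5, 7.7]
width: 0.0635
gripper_force: 20.0
```

```bash
python3 -c "
from h import *
to(.055,.09,.2)"
```

```text
t 11.6 boxTCP [0.0375 0.3943] z 0.0928 xaxis deg rel boxy 0.24 zax [ 0.001  0.001 -1.   ] j [-0.83  0.66  0.4   1.82 -0.36  0.73 -0.12] F [-1.8 -0.5  7.7] w 0.0635 gf 20.0
shares to (0.055, 0.09, 0.2) [-1.014  0.055 -0.358]
```

arm_command(series=[{"rot": [0, 0, 0], "dp": [0, 0, -0.06], "jaw": -1}, {"rot": [0, 0, 0], "dp": [0, 0, -0.1], "jaw": -1}, {"rot": [0, 0, 0], "dp": [0, 0, -0.1], "jaw": -1}, {"rot": [0, 0, 0], "dp": [0, 0, -0.1], "jaw": -1}, {"rot": [0, 0, 0], "dp": [-0.112, 0.006, 0], "jaw": -1}, {"rot": [0, 0, 0], "dp": [-0.112, 0.006, 0], "jaw": -1}, {"rot": [0, 0, 0], "dp": [-0.112, 0.006, 0], "jaw": -1}, {"rot": [0, 0, 0], "dp": [-0.112, 0.006, 0], "jaw": -1}, {"rot": [0, 0, 0], "dp": [-0.112, 0.006, 0], "jaw": -1}, {"rot": [0, 0, 0], "dp": [-0.112, 0.006, 0], "jaw": -1}])

```text
time_s: 12.43
position: [0.5777, 0.0821, 0.1999]
eef_rot: [2.079, 2.355, 0.001]
wrist_force: [0.9, 0.1, -2.0]
width: 0.0637
gripper_force: 20.0
```

arm_command(series=[{"rot": [0, 0, 0], "dp": [-0.112, 0.006, 0], "jaw": -1}, {"rot": [0, 0, 0], "dp": [-0.112, 0.006, 0], "jaw": -1}, {"rot": [0, 0, 0], "dp": [-0.112, 0.006, 0], "jaw": -1}, {"rot": [0, 0, 0], "dp": [0, 0, 0], "jaw": -1}, {"rot": [0, 0, 0], "dp": [0, 0, 0], "jaw": -1}])

```text
time_s: 12.85
position: [0.5955, -0.0188, 0.1999]
eef_rot: [2.085, 2.348, -0.0]
wrist_force: [0.2, 1.1, -1.3]
width: 0.064
gripper_force: 20.0
```

```bash
python3 -c "
from h import *
to(.055,.09,.097)"
```

```text
t 12.85 boxTCP [0.0542 0.0886] z 0.1999 xaxis deg rel boxy -0.05 zax [ 0.001 -0.001 -1.   ] j [-0.4   0.51  0.49  1.79 -0.29  0.92  0.33] F [ 0.2  1.1 -1.3] w 0.064 gf 20.0
shares to (0.055, 0.09, 0.097) [0.005 0.002 0.343]
```

arm_command(series=[{"rot": [0, 0, 0], "dp": [0.005, 0, 0.07], "jaw": -1}, {"rot": [0, 0, 0], "dp": [0, 0, 0.09], "jaw": -1}, {"rot": [0, 0, 0], "dp": [0, 0, 0.09], "jaw": -1}, {"rot": [0, 0, 0], "dp": [0, 0, 0.06], "jaw": -1}, {"rot": [0, 0, 0], "dp": [0, 0, 0.02], "jaw": -1}, {"rot": [0, 0, 0], "dp": [0, 0, 0], "jaw": -1}, {"rot": [0, 0, 0], "dp": [0, 0, 0], "jaw": -1}])

```text
time_s: 13.43
position: [0.5957, -0.0136, 0.101]
eef_rot: [2.079, 2.355, 0.001]
wrist_force: [0.7, 0.5, -1.8]
width: 0.0636
gripper_force: 20.0
```

arm_command(series=[{"rot": [0, 0, 0], "dp": [0, 0, 0.005], "jaw": -1}, {"rot": [0, 0, 0], "dp": [0, 0, 0.004], "jaw": -1}, {"rot": [0, 0, 0], "dp": [0, 0, 0], "jaw": -1}])

```text
time_s: 13.68
position: [0.5958, -0.0141, 0.0985]
eef_rot: [2.079, 2.354, 0.002]
wrist_force: [-0.4, -0.2, -2.4]
width: 0.064
gripper_force: 20.0
```

arm_command(series=[{"rot": [0, 0, 0], "dp": [0, 0, 0.004], "jaw": -1}, {"rot": [0, 0, 0], "dp": [0, 0, 0], "jaw": -1}, {"rot": [0, 0, 0], "dp": [0, 0, 0], "jaw": 0.65}, {"rot": [0, 0, 0], "dp": [0, 0, 0], "jaw": 0.65}, {"rot": [0, 0, 0], "dp": [0, 0, 0], "jaw": 0.65}, {"rot": [0, 0, 0], "dp": [0, 0, -0.06], "jaw": 0.65}, {"rot": [0, 0, 0], "dp": [0, 0, -0.1], "jaw": 0.65}, {"rot": [0, 0, 0], "dp": [0, 0, -0.12], "jaw": 0.65}, {"rot": [0, 0, 0], "dp": [0, 0, -0.1], "jaw": 1}, {"rot": [0, 0, 0], "dp": [0, 0, 0], "jaw": 1}])

```text
time_s: 14.52
position: [0.5982, -0.015, 0.2165]
eef_rot: [2.076, 2.349, 0.01]
wrist_force: [1.3, -1.3, 0.7]
width: 0.0848
gripper_force: 0.0
```

```bash
python3 -c "
from h import *
im,w=cloud('wrist'); cv2.imwrite('pics/w4.png',im[:,:,::-1])
for b in blobs(w,.052,.064,300): print(b[:5],box(b[2]))
im,w=cloud('top')
for b in blobs(w,.052,.064,150): print(b[:5],box(b[2]))
to(-.09,.391,.22)"
```

```text
([90.0, 106.0], 5160, [0.5088, 0.0254], 0.1352, 0.0582) [-0.0266  0.1429]
([413.0, 87.0], 1288, [0.6306, 0.0694], 0.0647, 0.0582) [0.0995 0.1721]
([565.0, 137.0], 1198, [0.7709, 0.075], 0.0393, 0.0581) [0.2395 0.1609]
([318.0, 238.0], 5879, [0.5962, -0.0147], 0.032, 0.0594) [0.0553 0.0927]
([177.0, 229.0], 570, [0.5211, 0.3998], 0.0318, 0.0559) [0.0302 0.5132]
([240.0, 279.0], 532, [0.4175, 0.2631], 0.0315, 0.056) [-0.0889  0.3898]
([176.0, 282.0], 449, [0.4085, 0.392], 0.0311, 0.0557) [-0.0825  0.5188]
t 14.62 boxTCP [0.0553 0.0931] z 0.2118 xaxis deg rel boxy 0.24 zax [ 0.003  0.001 -1.   ] j [-0.41  0.49  0.5   1.77 -0.28  0.94  0.33] F [ 0.1  0.4 -0.4] w 0.0904 gf 0.0
shares to (-0.09, 0.391, 0.22) [ 0.995 -0.48  -0.029]
```

View pics/w4.png

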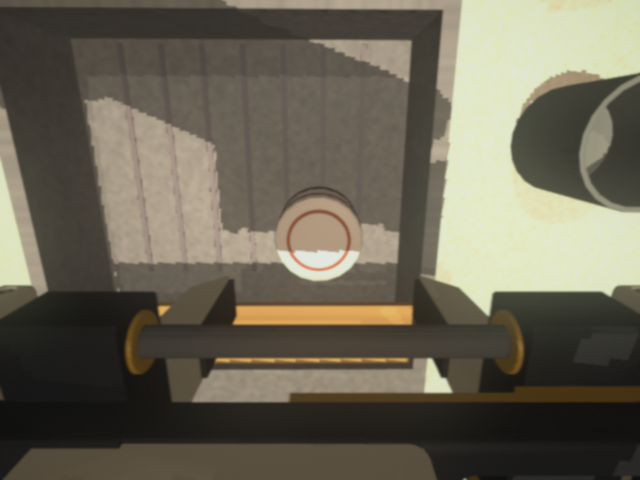

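The wrist view shows cup 1 standing in the box at pixel (318,238), box frame (0.055, 0.093). Next is the cup at (-0.089, 0.390).

arm_command(series=[{"rot": [0, 0, 0], "dp": [0.11, -0.053, 0], "jaw": 1}, {"rot": [0, 0, 0], "dp": [0.11, -0.053, 0], "jaw": 1}, {"rot": [0, 0, 0], "dp": [0.11, -0.053, 0], "jaw": 1}, {"rot": [0, 0, 0], "dp": [0.11, -0.053, 0], "jaw": 1}, {"rot": [0, 0, 0], "dp": [0.11, -0.053, 0], "jaw": 1}, {"rot": [0, 0, 0], "dp": [0.11, -0.053, 0], "jaw": 1}, {"rot": [0, 0, 0], "dp": [0.11, -0.053, 0], "jaw": 1}, {"rot": [0, 0, 0], "dp": [0.11, -0.053, 0], "jaw": 1}, {"rot": [0, 0, 0], "dp": [0.11, -0.053, 0], "jaw": 1}, {"rot": [0, 0, 0], "dp": [0, 0, 0], "jaw": 1}])

```text
time_s: 15.45
position: [0.4116, 0.2692, 0.2089]
eef_rot: [-2.066, -2.362, 0.003]
wrist_force: [-0.0, -0.2, -0.5]
width: 0.0921
gripper_force: 0.0
```

arm_command(series=[{"rot": [0, 0, 0], "dp": [0, 0, 0], "jaw": 1}])

```text
time_s: 15.53
position: [0.4147, 0.2646, 0.2093]
eef_rot: [-2.073, -2.359, 0.003]
wrist_force: [1.0, -0.5, -0.3]
width: 0.0917
gripper_force: 0.0
```

```bash
python3 -c "
from h import *
look()
to(-.0895,.391,.0925)"
```

```text
cup? ([27.0, 14.0], 1419) [-0.2727  0.5358] (0.0189, 0.0493)
cup? ([337.0, 44.0], 8332) [-0.084   0.5207] (0.032, 0.0554)
cup? ([520.0, 51.0], 9275) [0.028  0.5148] (0.0324, 0.0555)
cup? ([84.0, 178.0], 4834) [-0.2566  0.4346] (0.0309, 0.0493)
cup? ([325.0, 240.0], 6009) [-0.0903  0.391 ] (0.0322, 0.0554)
t 15.58 boxTCP [-0.0906  0.3898] z 0.2095 xaxis deg rel boxy 0.36 zax [-0.001 -0.001 -1.   ] j [-1.04  0.33  0.47  2.02 -0.2   0.83 -0.33] F [-0.1 -0.2  0.2] w 0.092 gf 0.0
shares to (-0.0895, 0.391, 0.0925) [0.004 0.004 0.39 ]
```

arm_command(series=[{"rot": [0, 0, 0], "dp": [0.004, 0.002, 0.07], "jaw": 1}, {"rot": [0, 0, 0], "dp": [0, 0, 0.1], "jaw": 1}, {"rot": [0, 0, 0], "dp": [0, 0, 0.1], "jaw": 1}, {"rot": [0, 0, 0], "dp": [0, 0, 0.08], "jaw": 1}, {"rot": [0, 0, 0], "dp": [0, 0, 0.04], "jaw": 1}, {"rot": [0, 0, 0], "dp": [0, 0, 0], "jaw": -1}, {"rot": [0, 0, 0], "dp": [0, 0, 0], "jaw": -1}, {"rot": [0, 0, 0], "dp": [0, 0, 0], "jaw": -1}, {"rot": [0, 0, 0], "dp": [0, 0, 0], "jaw": -1}, {"rot": [0, 0, 0], "dp": [0, 0, 0], "jaw": -1}])

```text
time_s: 16.42
position: [0.4176, 0.2642, 0.0944]
eef_rot: [2.08, 2.354, 0.002]
wrist_force: [1.3, -1.0, 3.8]
width: 0.0634
gripper_force: 20.0
```

arm_command(series=[{"rot": [0, 0, 0], "dp": [0, 0, 0], "jaw": -1}, {"rot": [0, 0, 0], "dp": [0, 0, 0], "jaw": -1}])

```text
time_s: 16.58
position: [0.4176, 0.2642, 0.0944]
eef_rot: [2.08, 2.354, 0.002]
wrist_force: [-0.4, -0.8, 6.4]
width: 0.0634
gripper_force: 20.0
```

```bash
python3 -c "
from h import *
to(-.055,.09,.2)"
```

```text
t 16.58 boxTCP [-0.0887  0.3909] z 0.0944 xaxis deg rel boxy 0.22 zax [ 0.001  0.001 -1.   ] j [-0.94  0.52  0.36  2.11 -0.33  0.57 -0.21] F [-0.4 -0.8  6.4] w 0.0634 gf 20.0
shares to (-0.055, 0.09, 0.2) [-1.003  0.109 -0.353]
```

arm_command(series=[{"rot": [0, 0, 0], "dp": [0, 0, -0.06], "jaw": -1}, {"rot": [0, 0, 0], "dp": [0, 0, -0.1], "jaw": -1}, {"rot": [0, 0, 0], "dp": [0, 0, -0.1], "jaw": -1}, {"rot": [0, 0, 0], "dp": [0, 0, -0.1], "jaw": -1}, {"rot": [0, 0, 0], "dp": [-0.111, 0.012, 0], "jaw": -1}, {"rot": [0, 0, 0], "dp": [-0.111, 0.012, 0], "jaw": -1}, {"rot": [0, 0, 0], "dp": [-0.111, 0.012, 0], "jaw": -1}, {"rot": [0, 0, 0], "dp": [-0.111, 0.012, 0], "jaw": -1}, {"rot": [0, 0, 0], "dp": [-0.111, 0.012, 0], "jaw": -1}, {"rot": [0, 0, 0], "dp": [-0.111, 0.012, 0], "jaw": -1}])

```text
time_s: 17.42
position: [0.4632, 0.0671, 0.2019]
eef_rot: [2.079, 2.355, 0.002]
wrist_force: [0.9, 0.1, -1.9]
width: 0.0639
gripper_force: 20.0
```

arm_command(series=[{"rot": [0, 0, 0], "dp": [-0.111, 0.012, 0], "jaw": -1}, {"rot": [0, 0, 0], "dp": [-0.111, 0.012, 0], "jaw": -1}, {"rot": [0, 0, 0], "dp": [-0.111, 0.012, 0], "jaw": -1}, {"rot": [0, 0, 0], "dp": [0, 0, 0], "jaw": -1}, {"rot": [0, 0, 0], "dp": [0, 0, 0], "jaw": -1}])

```text
time_s: 17.83
position: [0.4864, -0.0315, 0.2019]
eef_rot: [2.085, 2.349, 0.0]
wrist_force: [0.2, 1.3, -1.7]
width: 0.0635
gripper_force: 20.0
```

```bash
python3 -c "
from h import *
to(-.055,.09,.0984)"
```

```text
t 17.83 boxTCP [-0.0556  0.0891] z 0.2019 xaxis deg rel boxy -0.02 zax [ 0.001 -0.    -1.   ] j [-0.47  0.34  0.55  2.05 -0.24  0.81  0.34] F [ 0.2  1.3 -1.7] w 0.0635 gf 20.0
shares to (-0.055, 0.09, 0.0984) [0.003 0.002 0.345]
```

arm_command(series=[{"rot": [0, 0, 0], "dp": [0.003, 0, 0.07], "jaw": -1}, {"rot": [0, 0, 0], "dp": [0, 0, 0.09], "jaw": -1}, {"rot": [0, 0, 0], "dp": [0, 0, 0.09], "jaw": -1}, {"rot": [0, 0, 0], "dp": [0, 0, 0.06], "jaw": -1}, {"rot": [0, 0, 0], "dp": [0, 0, 0.02], "jaw": -1}, {"rot": [0, 0, 0], "dp": [0, 0, 0], "jaw": -1}, {"rot": [0, 0, 0], "dp": [0, 0, 0.005], "jaw": -1}, {"rot": [0, 0, 0], "dp": [0, 0, 0.005], "jaw": -1}, {"rot": [0, 0, 0], "dp": [0, 0, 0], "jaw": -1}, {"rot": [0, 0, 0], "dp": [0, 0, 0], "jaw": -1}])

```text
time_s: 18.67
position: [0.4867, -0.0283, 0.1003]
eef_rot: [2.079, 2.354, 0.002]
wrist_force: [0.0, -0.0, -0.9]
width: 0.0635
gripper_force: 20.0
```

arm_command(series=[{"rot": [0, 0, 0], "dp": [0, 0, 0.005], "jaw": -1}, {"rot": [0, 0, 0], "dp": [0, 0, 0], "jaw": -1}, {"rot": [0, 0, 0], "dp": [0, 0, 0], "jaw": 0.65}, {"rot": [0, 0, 0], "dp": [0, 0, 0], "jaw": 0.65}, {"rot": [0, 0, 0], "dp": [0, 0, 0], "jaw": 0.65}, {"rot": [0, 0, 0], "dp": [0, 0, -0.06], "jaw": 0.65}, {"rot": [0, 0, 0], "dp": [0, 0, -0.1], "jaw": 0.65}, {"rot": [0, 0, 0], "dp": [0, 0, -0.12], "jaw": 0.65}, {"rot": [0, 0, 0], "dp": [0, 0, -0.1], "jaw": 1}, {"rot": [0, 0, 0], "dp": [0.118, 0.023, 0], "jaw": 1}])

```text
time_s: 19.5
position: [0.491, 0.0011, 0.2175]
eef_rot: [2.086, 2.339, 0.007]
wrist_force: [1.6, -0.5, 0.3]
width: 0.0847
gripper_force: 0.0
```

arm_command(series=[{"rot": [0, 0, 0], "dp": [0.118, 0.023, 0], "jaw": 1}, {"rot": [0, 0, 0], "dp": [0.118, 0.023, 0], "jaw": 1}, {"rot": [0, 0, 0], "dp": [0.118, 0.023, 0], "jaw": 1}, {"rot": [0, 0, 0], "dp": [0.118, 0.023, 0], "jaw": 1}, {"rot": [0, 0, 0], "dp": [0.118, 0.023, 0], "jaw": 1}, {"rot": [0, 0, 0], "dp": [0.118, 0.023, 0], "jaw": 1}, {"rot": [0, 0, 0], "dp": [0.118, 0.023, 0], "jaw": 1}, {"rot": [0, 0, 0], "dp": [0.118, 0.023, 0], "jaw": 1}, {"rot": [0, 0, 0], "dp": [0.118, 0.023, 0], "jaw": 1}, {"rot": [0, 0, 0], "dp": [0.118, 0.023, 0], "jaw": 1}])

```text
time_s: 20.33
position: [0.5131, 0.3691, 0.2118]
eef_rot: [-2.08, -2.354, 0.001]
wrist_force: [0.6, -0.7, 0.0]
width: 0.0922
gripper_force: 0.0
```

arm_command(series=[{"rot": [0, 0, 0], "dp": [0.115, 0.023, 0], "jaw": 1}, {"rot": [0, 0, 0], "dp": [0, 0, 0], "jaw": 1}, {"rot": [0, 0, 0], "dp": [0, 0, 0], "jaw": 1}, {"rot": [0, 0, 0], "dp": [0, 0, 0], "jaw": 1}])

```text
time_s: 20.67
position: [0.5161, 0.4015, 0.2115]
eef_rot: [2.08, 2.354, -0.002]
wrist_force: [-0.2, -1.6, 1.3]
width: 0.0915
gripper_force: 0.0
```

```bash
python3 -c "
from h import *
look()
im,w=cloud('top')
for b in blobs(w,.052,.064,150): print('top',b[:5],box(b[2]))
to(.0288,.5148,.0935)"
```

```text
cup? ([170.0, 231.0], 6159) [-0.0838  0.5208] (0.0321, 0.0552)
cup? ([328.0, 239.0], 5893) [0.0286 0.5152] (0.0319, 0.0554)
cup? ([548.0, 285.0], 593) [0.1951 0.4758] (0.0225, 0.0494)
top ([376.0, 200.0], 593, [0.5968, -0.0158], 0.0325, 0.0597) [0.0558 0.0915]
top ([182.0, 227.0], 258, [0.5244, 0.3921], 0.0304, 0.0555) [0.0326 0.5051]
top ([382.0, 252.0], 591, [0.4889, -0.0287], 0.0326, 0.0598) [-0.0529  0.0916]
top ([185.0, 281.0], 221, [0.4086, 0.3792], 0.0246, 0.0556) [-0.0839  0.5061]
t 20.77 boxTCP [0.0257 0.5145] z 0.212 xaxis deg rel boxy 0.11 zax [-0.    -0.001 -1.   ] j [-1.05  0.58  0.48  1.62 -0.3   1.02 -0.36] F [ 1.   0.1 -0.5] w 0.0918 gf 0.0
shares to (0.0288, 0.5148, 0.0935) [0.001 0.01  0.395]
```

Both cups stand in the box at (0.056, 0.092) and (-0.053, 0.092). Third cup.

arm_command(series=[{"rot": [0, 0, 0], "dp": [0.001, 0.01, 0.07], "jaw": 1}, {"rot": [0, 0, 0], "dp": [0, 0, 0.1], "jaw": 1}, {"rot": [0, 0, 0], "dp": [0, 0, 0.1], "jaw": 1}, {"rot": [0, 0, 0], "dp": [0, 0, 0.085], "jaw": 1}, {"rot": [0, 0, 0], "dp": [0, 0, 0.04], "jaw": 1}, {"rot": [0, 0, 0], "dp": [0, 0, 0], "jaw": -1}, {"rot": [0, 0, 0], "dp": [0, 0, 0], "jaw": -1}, {"rot": [0, 0, 0], "dp": [0, 0, 0], "jaw": -1}, {"rot": [0, 0, 0], "dp": [0, 0, 0], "jaw": -1}, {"rot": [0, 0, 0], "dp": [0, 0, 0], "jaw": -1}])

```text
time_s: 21.6
position: [0.5196, 0.4036, 0.0952]
eef_rot: [2.08, 2.354, 0.004]
wrist_force: [1.6, -1.4, 7.6]
width: 0.0638
gripper_force: 20.1
```

arm_command(series=[{"rot": [0, 0, 0], "dp": [0, 0, 0], "jaw": -1}, {"rot": [0, 0, 0], "dp": [0, 0, 0], "jaw": -1}])

```text
time_s: 21.77
position: [0.5196, 0.4036, 0.0952]
eef_rot: [2.08, 2.354, 0.004]
wrist_force: [-1.8, -1.3, 7.1]
width: 0.0635
gripper_force: 20.0
```

```bash
python3 -c "
from h import *
to(.055,.178,.2)"
```

```text
t 21.77 boxTCP [0.0292 0.5171] z 0.0952 xaxis deg rel boxy 0.24 zax [ 0.002  0.002 -1.   ] j [-1.    0.72  0.41  1.7  -0.37  0.8  -0.3 ] F [-1.8 -1.3  7.1] w 0.0635 gf 20.0
shares to (0.055, 0.178, 0.2) [-1.13   0.082 -0.351]
```

arm_command(series=[{"rot": [0, 0, 0], "dp": [0, 0, -0.06], "jaw": -1}, {"rot": [0, 0, 0], "dp": [0, 0, -0.1], "jaw": -1}, {"rot": [0, 0, 0], "dp": [0, 0, -0.1], "jaw": -1}, {"rot": [0, 0, 0], "dp": [0, 0, -0.1], "jaw": -1}, {"rot": [0, 0, 0], "dp": [-0.125, 0.009, 0], "jaw": -1}, {"rot": [0, 0, 0], "dp": [-0.125, 0.009, 0], "jaw": -1}, {"rot": [0, 0, 0], "dp": [-0.125, 0.009, 0], "jaw": -1}, {"rot": [0, 0, 0], "dp": [-0.125, 0.009, 0], "jaw": -1}, {"rot": [0, 0, 0], "dp": [-0.125, 0.009, 0], "jaw": -1}, {"rot": [0, 0, 0], "dp": [-0.125, 0.009, 0], "jaw": -1}])

```text
time_s: 22.6
position: [0.5629, 0.1802, 0.2021]
eef_rot: [2.079, 2.355, 0.001]
wrist_force: [1.4, 0.2, -1.7]
width: 0.0636
gripper_force: 20.0
```

arm_command(series=[{"rot": [0, 0, 0], "dp": [-0.125, 0.009, 0], "jaw": -1}, {"rot": [0, 0, 0], "dp": [-0.125, 0.009, 0], "jaw": -1}, {"rot": [0, 0, 0], "dp": [-0.125, 0.009, 0], "jaw": -1}, {"rot": [0, 0, 0], "dp": [0, 0, 0], "jaw": -1}, {"rot": [0, 0, 0], "dp": [0, 0, 0], "jaw": -1}])

```text
time_s: 23.02
position: [0.5851, 0.0677, 0.2022]
eef_rot: [2.086, 2.348, 0.0]
wrist_force: [0.1, 0.8, -1.2]
width: 0.0638
gripper_force: 20.0
```

```bash
python3 -c "
from h import *
to(.055,.178,.0992)"
```

```text
t 23.02 boxTCP [0.0542 0.1758] z 0.2022 xaxis deg rel boxy -0.09 zax [ 0.001 -0.001 -1.   ] j [-0.55  0.49  0.5   1.8  -0.29  0.92  0.19] F [ 0.1  0.8 -1.2] w 0.0638 gf 20.0
shares to (0.055, 0.178, 0.0992) [0.008 0.002 0.343]
```

arm_command(series=[{"rot": [0, 0, 0], "dp": [0.002, 0, 0.07], "jaw": -1}, {"rot": [0, 0, 0], "dp": [0, 0, 0.09], "jaw": -1}, {"rot": [0, 0, 0], "dp": [0, 0, 0.09], "jaw": -1}, {"rot": [0, 0, 0], "dp": [0, 0, 0.06], "jaw": -1}, {"rot": [0, 0, 0], "dp": [0, 0, 0.02], "jaw": -1}, {"rot": [0, 0, 0], "dp": [0, 0, 0], "jaw": -1}, {"rot": [0, 0, 0], "dp": [0, 0, 0.005], "jaw": -1}, {"rot": [0, 0, 0], "dp": [0, 0, 0.005], "jaw": -1}, {"rot": [0, 0, 0], "dp": [0, 0, 0], "jaw": -1}, {"rot": [0, 0, 0], "dp": [0, 0, 0], "jaw": -1}])

```text
time_s: 23.85
position: [0.5852, 0.072, 0.1005]
eef_rot: [2.079, 2.354, 0.002]
wrist_force: [-0.2, -0.8, -1.8]
width: 0.0638
gripper_force: 20.0
```

arm_command(series=[{"rot": [0, 0, 0], "dp": [0, 0, 0.003], "jaw": -1}, {"rot": [0, 0, 0], "dp": [0, 0, 0], "jaw": -1}, {"rot": [0, 0, 0], "dp": [0, 0, 0], "jaw": 0.65}, {"rot": [0, 0, 0], "dp": [0, 0, 0], "jaw": 0.65}, {"rot": [0, 0, 0], "dp": [0, 0, 0], "jaw": 0.65}, {"rot": [0, 0, 0], "dp": [0, 0, -0.06], "jaw": 0.65}, {"rot": [0, 0, 0], "dp": [0, 0, -0.1], "jaw": 0.65}, {"rot": [0, 0, 0], "dp": [0, 0, -0.12], "jaw": 0.65}, {"rot": [0, 0, 0], "dp": [0, 0, -0.1], "jaw": 1}, {"rot": [0, 0, 0], "dp": [0, 0, 0], "jaw": 1}])

```text
time_s: 24.68
position: [0.5875, 0.0715, 0.2185]
eef_rot: [2.077, 2.35, 0.011]
wrist_force: [1.2, -0.5, -0.3]
width: 0.0852
gripper_force: 0.0
```

arm_command(series=[{"rot": [0, 0, 0], "dp": [0.113, -0.046, 0], "jaw": 1}, {"rot": [0, 0, 0], "dp": [0.113, -0.046, 0], "jaw": 1}, {"rot": [0, 0, 0], "dp": [0.113, -0.046, 0], "jaw": 1}, {"rot": [0, 0, 0], "dp": [0.113, -0.046, 0], "jaw": 1}, {"rot": [0, 0, 0], "dp": [0.113, -0.046, 0], "jaw": 1}, {"rot": [0, 0, 0], "dp": [0.113, -0.046, 0], "jaw": 1}, {"rot": [0, 0, 0], "dp": [0.113, -0.046, 0], "jaw": 1}, {"rot": [0, 0, 0], "dp": [0.113, -0.046, 0], "jaw": 1}, {"rot": [0, 0, 0], "dp": [0.113, -0.046, 0], "jaw": 1}, {"rot": [0, 0, 0], "dp": [0.113, -0.046, 0], "jaw": 1}])

```text
time_s: 25.52
position: [0.4047, 0.3926, 0.2126]
eef_rot: [-2.08, -2.354, -0.0]
wrist_force: [0.1, 1.2, -0.2]
width: 0.0921
gripper_force: 0.0
```

arm_command(series=[{"rot": [0, 0, 0], "dp": [0, 0, 0], "jaw": 1}, {"rot": [0, 0, 0], "dp": [0, 0, 0], "jaw": 1}, {"rot": [0, 0, 0], "dp": [0, 0, 0], "jaw": 1}])

```text
time_s: 25.77
position: [0.4061, 0.3906, 0.2124]
eef_rot: [2.079, 2.354, -0.001]
wrist_force: [0.3, -0.3, -0.2]
width: 0.092
gripper_force: 0.0
```

```bash
python3 -c "
from h import *
look()
im,w=cloud('top')
for b in blobs(w,.052,.064,150): print('top',b[:5],box(b[2]))
to(-.0838,.5208,.0935)"
```

```text
cup? ([50.0, 194.0], 4371) [-0.2765  0.5489] (0.0307, 0.0492)
cup? ([324.0, 234.0], 5934) [-0.0842  0.5211] (0.032, 0.0554)
top ([330.0, 192.0], 593, [0.6119, 0.0837], 0.0324, 0.0595) [0.0827 0.1885]
top ([376.0, 200.0], 600, [0.597, -0.0166], 0.0325, 0.0599) [0.0559 0.0907]
top ([383.0, 251.0], 622, [0.4881, -0.0291], 0.032, 0.06) [-0.0537  0.0913]
top ([183.0, 279.0], 226, [0.4134, 0.384], 0.0291, 0.0555) [-0.0786  0.5103]
t 25.87 boxTCP [-0.0844  0.5167] z 0.2126 xaxis deg rel boxy 0.1 zax [ 0.    -0.001 -1.   ] j [-1.2   0.44  0.47  1.85 -0.24  0.91 -0.5 ] F [ 0.4  0.8 -0.3] w 0.0914 gf 0.0
shares to (-0.0838, 0.5208, 0.0935) [0.014 0.002 0.397]
```

The third cup was nudged to (0.083, 0.189), the announced disturbance. It still stands within bounds and clear of the last slot, so on to the fourth cup.

arm_command(series=[{"rot": [0, 0, 0], "dp": [0.012, 0.002, 0.07], "jaw": 1}, {"rot": [0, 0, 0], "dp": [0, 0, 0.1], "jaw": 1}, {"rot": [0, 0, 0], "dp": [0, 0, 0.1], "jaw": 1}, {"rot": [0, 0, 0], "dp": [0, 0, 0.085], "jaw": 1}, {"rot": [0, 0, 0], "dp": [0, 0, 0.042], "jaw": 1}, {"rot": [0, 0, 0], "dp": [0, 0, 0], "jaw": -1}, {"rot": [0, 0, 0], "dp": [0, 0, 0], "jaw": -1}, {"rot": [0, 0, 0], "dp": [0, 0, 0], "jaw": -1}, {"rot": [0, 0, 0], "dp": [0, 0, 0], "jaw": -1}, {"rot": [0, 0, 0], "dp": [0, 0, 0], "jaw": -1}])

```text
time_s: 26.7
position: [0.4067, 0.3951, 0.0947]
eef_rot: [-2.08, -2.354, -0.003]
wrist_force: [1.6, -1.1, 6.7]
width: 0.0639
gripper_force: 20.0
```

arm_command(series=[{"rot": [0, 0, 0], "dp": [0, 0, 0], "jaw": -1}, {"rot": [0, 0, 0], "dp": [0, 0, 0], "jaw": -1}])

```text
time_s: 26.87
position: [0.4067, 0.3952, 0.0947]
eef_rot: [-2.08, -2.354, -0.003]
wrist_force: [-0.5, -0.8, 7.7]
width: 0.0641
gripper_force: 20.0
```

```bash
python3 -c "
from h import *
to(-.055,.177,.2)"
```

```text
t 26.87 boxTCP [-0.0839  0.5222] z 0.0947 xaxis deg rel boxy 0.23 zax [ 0.001  0.002 -1.   ] j [-1.13  0.6   0.38  1.94 -0.35  0.67 -0.41] F [-0.5 -0.8  7.7] w 0.0641 gf 20.0
shares to (-0.055, 0.177, 0.2) [-1.151  0.092 -0.352]
```

arm_command(series=[{"rot": [0, 0, 0], "dp": [0, 0, -0.06], "jaw": -1}, {"rot": [0, 0, 0], "dp": [0, 0, -0.1], "jaw": -1}, {"rot": [0, 0, 0], "dp": [0, 0, -0.1], "jaw": -1}, {"rot": [0, 0, 0], "dp": [0, 0, -0.1], "jaw": -1}, {"rot": [0, 0, 0], "dp": [-0.1275, 0.01, 0], "jaw": -1}, {"rot": [0, 0, 0], "dp": [-0.1275, 0.01, 0], "jaw": -1}, {"rot": [0, 0, 0], "dp": [-0.1275, 0.01, 0], "jaw": -1}, {"rot": [0, 0, 0], "dp": [-0.1275, 0.01, 0], "jaw": -1}, {"rot": [0, 0, 0], "dp": [-0.1275, 0.01, 0], "jaw": -1}, {"rot": [0, 0, 0], "dp": [-0.1275, 0.01, 0], "jaw": -1}])

```text
time_s: 27.7
position: [0.4521, 0.1676, 0.2019]
eef_rot: [-2.079, -2.355, -0.001]
wrist_force: [2.0, 0.4, -2.0]
width: 0.0635
gripper_force: 20.0
```

arm_command(series=[{"rot": [0, 0, 0], "dp": [-0.1275, 0.01, 0], "jaw": -1}, {"rot": [0, 0, 0], "dp": [-0.1275, 0.01, 0], "jaw": -1}, {"rot": [0, 0, 0], "dp": [-0.1275, 0.01, 0], "jaw": -1}, {"rot": [0, 0, 0], "dp": [0, 0, 0], "jaw": -1}, {"rot": [0, 0, 0], "dp": [0, 0, 0], "jaw": -1}, {"rot": [0, 0, 0], "dp": [0, 0, 0], "jaw": -1}])

```text
time_s: 28.2
position: [0.4752, 0.0569, 0.2017]
eef_rot: [-2.08, -2.354, -0.001]
wrist_force: [-0.7, 0.1, -1.2]
width: 0.0637
gripper_force: 20.0
```

```bash
python3 -c "
from h import *
im,w=cloud('top')
for b in blobs(w,.052,.064,150): print('top',b[:5],box(b[2]))
to(-.055,.177,.0987)"
```

```text
t 28.25 boxTCP [-0.0562  0.179 ] z 0.2016 xaxis deg rel boxy 0.31 zax [-0.     0.001 -1.   ] j [-0.66  0.33  0.54  2.07 -0.23  0.81  0.15] F [-0.4  0.2 -2.4] w 0.0642 gf 20.0
shares to (-0.055, 0.177, 0.0987) [-0.007  0.004  0.343]
```

arm_command(series=[{"rot": [0, 0, 0], "dp": [-0.008, 0.002, 0.07], "jaw": -1}, {"rot": [0, 0, 0], "dp": [0, 0, 0.09], "jaw": -1}, {"rot": [0, 0, 0], "dp": [0, 0, 0.09], "jaw": -1}, {"rot": [0, 0, 0], "dp": [0, 0, 0.06], "jaw": -1}, {"rot": [0, 0, 0], "dp": [0, 0, 0.02], "jaw": -1}, {"rot": [0, 0, 0], "dp": [0, 0, 0], "jaw": -1}, {"rot": [0, 0, 0], "dp": [0, 0, 0.005], "jaw": -1}, {"rot": [0, 0, 0], "dp": [0, 0, 0.004], "jaw": -1}, {"rot": [0, 0, 0], "dp": [0, 0, 0], "jaw": -1}, {"rot": [0, 0, 0], "dp": [0, 0, 0], "jaw": -1}])

```text
time_s: 29.08
position: [0.4767, 0.0545, 0.1006]
eef_rot: [2.079, 2.354, 0.002]
wrist_force: [-0.1, -0.1, -1.2]
width: 0.0639
gripper_force: 20.0
```

arm_command(series=[{"rot": [0, 0, 0], "dp": [0, 0, 0.005], "jaw": -1}, {"rot": [0, 0, 0], "dp": [0, 0, 0], "jaw": -1}, {"rot": [0, 0, 0], "dp": [0, 0, 0], "jaw": 0.65}, {"rot": [0, 0, 0], "dp": [0, 0, 0], "jaw": 0.65}, {"rot": [0, 0, 0], "dp": [0, 0, 0], "jaw": 0.65}, {"rot": [0, 0, 0], "dp": [0, 0, -0.06], "jaw": 0.65}, {"rot": [0, 0, 0], "dp": [0, 0, -0.1], "jaw": 0.65}, {"rot": [0, 0, 0], "dp": [0, 0, -0.12], "jaw": 0.65}, {"rot": [0, 0, 0], "dp": [0, 0, -0.1], "jaw": 0.65}, {"rot": [0, 0, 0], "dp": [0, 0, 0], "jaw": 0.65}])

```text
time_s: 29.92
position: [0.4787, 0.0541, 0.2172]
eef_rot: [2.078, 2.351, 0.01]
wrist_force: [1.4, -0.4, 0.4]
width: 0.0754
gripper_force: 0.0
```

arm_command(series=[{"rot": [0, 0, 0], "dp": [-0.1, 0.037, 0], "jaw": -1}, {"rot": [0, 0, 0], "dp": [-0.1, 0.037, 0], "jaw": -1}, {"rot": [0, 0, 0], "dp": [-0.1, 0.037, 0], "jaw": -1}, {"rot": [0, 0, 0], "dp": [-0.1, 0.037, 0], "jaw": -1}, {"rot": [0, 0, 0], "dp": [-0.1, 0.037, 0], "jaw": -1}, {"rot": [0, 0, 0], "dp": [0, 0, 0], "jaw": -1}, {"rot": [0, 0, 0], "dp": [0, 0, 0], "jaw": -1}, {"rot": [0, 0, 0], "dp": [0, 0, 0], "jaw": -1}])

```text
time_s: 30.58
position: [0.5493, -0.0874, 0.2117]
eef_rot: [-2.08, -2.353, 0.001]
wrist_force: [-0.1, -0.1, -0.1]
width: 0.027
gripper_force: 0.0
```

```bash
python3 -c "
from h import *
im,w=cloud('wrist'); cv2.imwrite('pics/w5.png',im[:,:,::-1])
for b in blobs(w,.0565,.064,1000): print(b[:5],box(b[2]))
for b in blobs(w,.066,.0785,300): print('panel',np.round([np.percentile((w[b[5]][:,:2]-C)@BY,q) for q in (2,98)],3))
to(0,.024,.1405)"
```

```text
([121.0, 105.0], 1180, [0.4134, -0.0183], 0.0644, 0.0603) [-0.1266  0.1109]
([233.0, 26.0], 5173, [0.4774, 0.0522], 0.0314, 0.0592) [-0.0546  0.1733]
([462.0, 14.0], 2367, [0.6129, 0.0707], 0.028, 0.0592) [0.0821 0.1755]
([522.0, 97.0], 1104, [0.6608, 0.018], 0.0589, 0.0602) [0.1234 0.1174]
([240.0, 144.0], 7421, [0.4872, -0.028], 0.0319, 0.0593) [-0.0545  0.0925]
([408.0, 144.0], 7443, [0.596, -0.0152], 0.0318, 0.0595) [0.0551 0.0922]
panel [0.002 0.158]
t 30.63 boxTCP [0.0001 0.0268] z 0.2118 xaxis deg rel boxy 0.29 zax [-0.001  0.001 -1.   ] j [-0.35  0.44  0.57  1.87 -0.3   0.91  0.48] F [0.8 0.1 0.1] w 0.023 gf 0.0
shares to (0, 0.024, 0.1405) [-0.009 -0.     0.238]
```

View pics/w5.png

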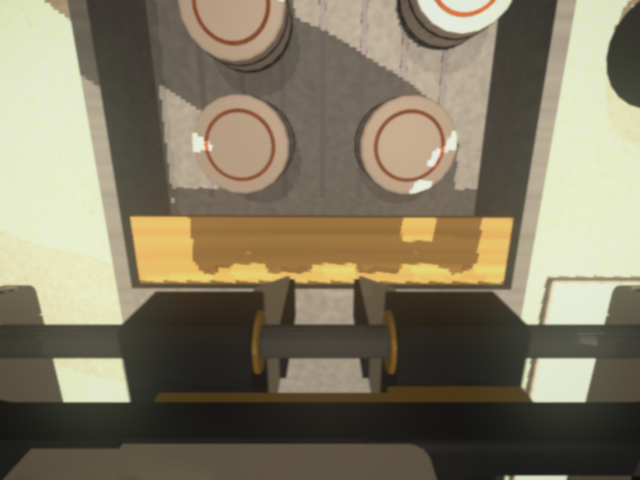

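All four cups stand in the box: pixels (233,26), (462,14), (240,144) and (408,144). The panel strip is free at row 250. Now I'll press and close it.

arm_command(series=[{"rot": [0, 0, 0], "dp": [-0.006, 0, 0.06], "jaw": -1}, {"rot": [0, 0, 0], "dp": [0, 0, 0.08], "jaw": -1}, {"rot": [0, 0, 0], "dp": [0, 0, 0.06], "jaw": -1}, {"rot": [0, 0, 0], "dp": [0, 0, 0.02], "jaw": -1}, {"rot": [0, 0, 0], "dp": [0, 0, 0], "jaw": -1}, {"rot": [0, 0, 0], "dp": [0, 0, 0.006], "jaw": -1}, {"rot": [0, 0, 0], "dp": [0, 0, 0.006], "jaw": -1}, {"rot": [0, 0, 0], "dp": [0, 0, 0], "jaw": -1}, {"rot": [0, 0, 0], "dp": [0, 0, 0], "jaw": -1}])

```text
time_s: 31.38
position: [0.5504, -0.0895, 0.1434]
eef_rot: [2.079, 2.354, 0.001]
wrist_force: [1.3, 0.2, 0.1]
width: 0.0009
gripper_force: 0.0
```

arm_command(series=[{"rot": [0, 0, 0], "dp": [0, 0, 0.008], "jaw": -1}, {"rot": [0, 0, 0], "dp": [0, 0, 0.004], "jaw": -1}, {"rot": [0, 0, 0], "dp": [0, 0, 0.002], "jaw": -1}, {"rot": [0, 0, 0], "dp": [0, 0, 0], "jaw": -1}, {"rot": [0, 0, 0], "dp": [0, 0, 0], "jaw": -1}])

```text
time_s: 31.8
position: [0.5504, -0.0899, 0.1397]
eef_rot: [2.08, 2.353, 0.002]
wrist_force: [-4.2, 0.4, 15.3]
width: 0.0004
gripper_force: 7.7
```

arm_command(series=[{"rot": [0, 0, 0], "dp": [0.02, 0, 0], "jaw": -1}, {"rot": [0, 0, 0], "dp": [0.04, 0, 0], "jaw": -1}, {"rot": [0, 0, 0], "dp": [0.05, 0, 0], "jaw": -1}, {"rot": [0, 0, 0], "dp": [0.05, 0, 0], "jaw": -1}, {"rot": [0, 0, 0], "dp": [0.05, 0, 0], "jaw": -1}, {"rot": [0, 0, 0], "dp": [0.05, 0, 0], "jaw": -1}])

```text
time_s: 32.3
position: [0.541, -0.0126, 0.1397]
eef_rot: [2.08, 2.352, 0.002]
wrist_force: [-1.5, -2.2, 14.1]
width: 0.0006
gripper_force: 6.8
```

```bash
python3 -c "
from h import *
to(0,.2085,.1397)"
```

```text
t 32.3 boxTCP [0.0008 0.1014] z 0.1397 xaxis deg rel boxy 0.17 zax [ 0.002 -0.    -1.   ] j [-0.45  0.52  0.52  1.98 -0.37  0.74  0.41] F [-1.5 -2.2 14.1] w 0.0006 gf 6.8
shares to (0, 0.2085, 0.1397) [ 0.357 -0.002 -0.   ]
```

arm_command(series=[{"rot": [0, 0, 0], "dp": [0.06, 0, 0], "jaw": -1}, {"rot": [0, 0, 0], "dp": [0.06, 0, 0], "jaw": -1}, {"rot": [0, 0, 0], "dp": [0.06, 0, 0], "jaw": -1}, {"rot": [0, 0, 0], "dp": [0.06, 0, 0], "jaw": -1}, {"rot": [0, 0, 0], "dp": [0.05, 0, 0], "jaw": -1}, {"rot": [0, 0, 0], "dp": [0.02, 0, 0], "jaw": -1}, {"rot": [0, 0, 0], "dp": [0.01, 0, 0], "jaw": -1}, {"rot": [0, 0, 0], "dp": [0, 0, 0], "jaw": -1}])

```text
time_s: 32.97
position: [0.5294, 0.0843, 0.1397]
eef_rot: [2.078, 2.355, 0.004]
wrist_force: [-2.0, 0.2, 13.3]
width: 0.0003
gripper_force: 7.0
```

```bash
python3 -c "
from h import *
to(0,.2085,.1397)"
```

```text
t 32.97 boxTCP [0.0008 0.1989] z 0.1397 xaxis deg rel boxy 0.31 zax [ 0.002  0.001 -1.   ] j [-0.63  0.51  0.52  1.99 -0.37  0.73  0.24] F [-2.   0.2 13.3] w 0.0003 gf 7.0
shares to (0, 0.2085, 0.1397) [ 0.032 -0.003  0.   ]
```

arm_command(series=[{"rot": [0, 0, 0], "dp": [0.012, 0, 0], "jaw": -1}, {"rot": [0, 0, 0], "dp": [0.01, 0, 0], "jaw": -1}, {"rot": [0, 0, 0], "dp": [0.01, 0, 0], "jaw": -1}, {"rot": [0, 0, 0], "dp": [0, 0, 0], "jaw": -1}])

```text
time_s: 33.3
position: [0.5285, 0.0922, 0.1398]
eef_rot: [2.079, 2.353, 0.003]
wrist_force: [-2.1, -1.8, 12.6]
width: 0.0008
gripper_force: 6.6
```

```bash
python3 -c "
from h import *
_,w=cloud('wrist')
for b in blobs(w,.066,.0785,300): print('panel',np.round([np.percentile((w[b[5]][:,:2]-C)@BY,q) for q in (1,99.5)],4))
st()"
```

```text
panel [0.2417 0.2425]
panel [0.1934 0.2289]
panel [0.1493 0.174 ]
panel [0.1479 0.1741]
panel [0.094  0.1017]
t 33.35 boxTCP [0.0008 0.2069] z 0.1398 xaxis deg rel boxy 0.21 zax [ 0.003  0.    -1.   ] j [-0.65  0.51  0.52  1.99 -0.37  0.73  0.22] F [-1.6 -2.  13. ] w 0.0001 gf 6.7
```

arm_command(series=[{"rot": [0, 0, 0], "dp": [0.006, 0, 0], "jaw": -1}, {"rot": [0, 0, 0], "dp": [0.006, 0, 0], "jaw": -1}, {"rot": [0, 0, 0], "dp": [0, 0, 0], "jaw": -1}])

```text
time_s: 33.6
position: [0.5284, 0.0938, 0.1398]
eef_rot: [2.08, 2.349, 0.001]
wrist_force: [-1.2, -7.5, 12.3]
width: 0.0005
gripper_force: 6.1
```

```bash
python3 -c "
from h import *
st()"
```

```text
t 33.6 boxTCP [0.001  0.2085] z 0.1398 xaxis deg rel boxy 0.11 zax [ 0.003 -0.002 -1.   ] j [-0.66  0.51  0.52  1.99 -0.37  0.73  0.21] F [-1.2 -7.5 12.3] w 0.0005 gf 6.1
```

The side force jumped to 7.5 N, so the panel is at its stop. I'll lift off and look.

arm_command(series=[{"rot": [0, 0, 0], "dp": [0, 0, -0.03], "jaw": -1}, {"rot": [0, 0, 0], "dp": [0, 0, -0.12], "jaw": -1}, {"rot": [0, 0, 0], "dp": [0, 0, -0.12], "jaw": -1}, {"rot": [0, 0, 0], "dp": [0, 0, -0.12], "jaw": -1}, {"rot": [0, 0, 0], "dp": [0.12, 0, 0], "jaw": -1}, {"rot": [0, 0, 0], "dp": [0.12, 0, 0], "jaw": -1}, {"rot": [0, 0, 0], "dp": [0.12, 0, 0], "jaw": -1}, {"rot": [0, 0, 0], "dp": [0.12, 0, 0], "jaw": -1}, {"rot": [0, 0, 0], "dp": [0.12, 0, 0], "jaw": -1}, {"rot": [0, 0, 0], "dp": [0.12, 0, 0], "jaw": -1}])

```text
time_s: 34.43
position: [0.4995, 0.3124, 0.2559]
eef_rot: [-2.079, -2.354, -0.001]
wrist_force: [0.4, -0.7, -0.1]
width: 0.0003
gripper_force: 0.0
```

arm_command(series=[{"rot": [0, 0, 0], "dp": [0.12, 0, 0], "jaw": -1}, {"rot": [0, 0, 0], "dp": [0.12, 0, 0], "jaw": -1}, {"rot": [0, 0, 0], "dp": [0, 0, 0], "jaw": -1}, {"rot": [0, 0, 0], "dp": [0, 0, 0], "jaw": -1}, {"rot": [0, 0, 0], "dp": [0, 0, 0], "jaw": -1}])

```text
time_s: 34.85
position: [0.4913, 0.3816, 0.2554]
eef_rot: [2.079, 2.354, -0.001]
wrist_force: [-0.0, -1.2, 0.7]
width: 0.0003
gripper_force: 0.0
```

```bash
python3 -c "
from h import *
im,w=cloud('top'); cv2.imwrite('pics/t6.png',im[:,:,::-1])
for b in blobs(w,.066,.0785,2000): print('panel',np.round([np.percentile((w[b[5]][:,:2]-C)@BY,q) for q in (.5,99.5)],4))
for b in blobs(w,.11,.145): print(b[:5],box(b[2]))
st()"
```

```text
panel [0.001  0.2285]
([261.0, 128.0], 166, [0.7344, 0.2316], 0.0207, 0.1182) [0.2219 0.3207]
([505.0, 207.0], 969, [0.5716, -0.2665], 0.0346, 0.1378) [ 0.0009 -0.1544]
t 34.9 boxTCP [-0.0012  0.4978] z 0.2556 xaxis deg rel boxy 0.16 zax [ 0.    -0.001 -1.   ] j [-1.12  0.5   0.55  1.66 -0.29  1.07 -0.35] F [-0.4 -0.4 -1. ] w 0.0005 gf 0.0
```

View pics/t6.png

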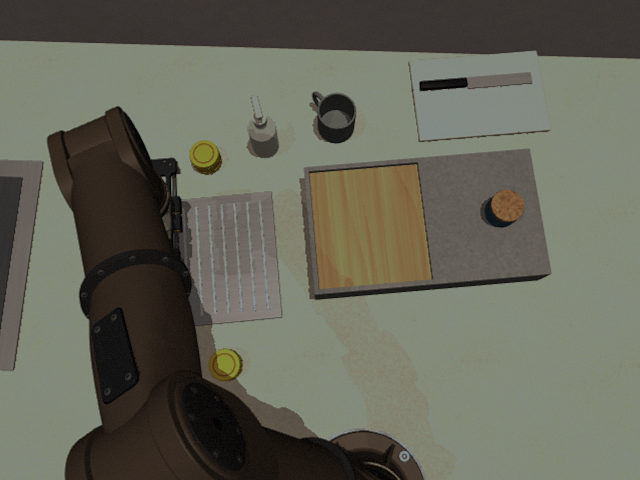

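The panel is shut: wood fills the opening, x 312–430, with its edge at 228.5 mm against the wall. The jar is on the shelf at (505,207), the tray is empty of cups where it can be seen, and the mug and soap are untouched. Handing in.

```bash
python3 -c "
from cell import robot
print(robot.job_done())"
```

```text
the job is handed in; nothing more can be done
None
```

I handed the job in at about 35 s of the 210 s, with no verdict returned: all four cups stood mouth down in the box when last seen before closing, the panel is shut against its stop, the jar is on the shelf, and the mug and soap bottle were left alone.

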